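# Pack the last keepsake box and seal the storage tub

## Task

The sale is over: push the small light-wood box upright into the gap between the two dark boxes in the white storage tub, easing them apart without tipping them, until it stands on the tub's floor. Then lay the grey lid squarely on the tub and press its four raised edge sections down slowly and gently on their ringed marks, one after the other, until each has snapped home and stays flush with the lid; leave the bowl, the vase and the doll where they stand.

Things in the scene. Friction and masses are not known exactly. Their poses are not given: they have to be found in the camera images.
- tub: white open plastic storage tub, fixed to the table, 150 (x) by 190 (y) by 104 mm high outside, walls and floor 4 mm; origin at the centre of its underside, z up. Its two long sides (at x = +-75 mm) each carry two sprung rubber catches near the corners, 95 mm up, that stand 4 mm out
- pack0: loose dark wooden box, 100 (x) by 60 (y) by 78 mm high, 0.3 kg, smooth, standing in the tub at its -y end, square to it; origin at the centre of its underside. The clear gap in y between the two dark boxes is 30 to 36 mm, with 13 to 16 mm free between each box and its end of the tub
- pack1: the same dark box at the +y end of the tub
- keepsake_mid (a point): centre (45 mm above its underside) of the loose light-wood box to be packed: 56 (x) by 40 (y) by 90 mm high, about 0.15 kg, standing upright on the table. It goes in with its x along the tub's x (either way round); grip it across its 56 mm. Its lowest 20 mm taper in y to a 20 mm wide foot, so that pushing it down with some newtons wedges the dark boxes apart. On the tub's floor its centre is 49 mm above the tub's underside
- lid_handle (a point): centre of the bar handle in the middle of the loose grey lid: 16 (x) by 70 (y) by 30 mm high; grip it across its 16 mm. Lid 173 (x) by 207 (y) mm, about 0.25 kg; flat top 15 mm below this point, foot of the two guide flanges (they go inside the tub's long walls, 1 mm play each) 43 mm below. Lid x goes along tub x, either way round. This point is 43 mm up on the table, 123 mm above the tub's underside once laid on it
- edge0: raised edge section of the lid; origin at the ringed mark in the middle of its top, at lid x = -75, y = -66.5 mm from the lid's middle. It is 22 (x) by 71 (y) mm, stands 11 mm proud of the lid's top, held by a weak spring. With the lid on the tub it snaps past its catch at 7 to 18 N straight down and then stays flush, 108 mm above the tub's underside (119 mm when still up)
- edge1: the same, at lid x = -75, y = +66.5 mm
- edge2: the same, at lid x = +75, y = -66.5 mm
- edge3: the same, at lid x = +75, y = +66.5 mm
- doll: small white ceramic doll, 48 mm wide, 101 mm high, loose, not part of the job; origin at the centre of its underside
- bowl: blue ceramic bowl, 100 mm wide, 50 mm high, loose, not part of the job; origin at the centre of its underside
- vase: white ceramic vase, 72 mm wide, 115 mm high, loose, not part of the job; origin at the centre of its underside

How it is judged:
By the outcome, as a careful person would: the job done as asked, in the order asked, and still so for the second after the job is handed in, with the robot touching nothing.
It also fails if it takes over 72 s, if anything falls off the work surface, if the arm or the gripper's body presses on something with over 40 N, if the wrist force passes 120 N, or if a joint passes its speed limit or range.

## Robot

A 7-joint arm with a two-finger parallel gripper is mounted at the origin on the work surface. World frame = base frame: x ahead of the robot, y to its left, z up, the work surface at z = 0. Lengths are in m, angles in degrees, forces in N, time in s.
With the tool pointing down it reaches from about 0.425 to 0.875 m from the base axis. Payload 9.9 kg.
Tool frame: the origin (TCP) lies at the centre of the arm's flange, where the gripper is bolted on; the fingertips stand 173 mm ahead of it and the grasp point (between the pads) lies 155 mm ahead of it; z points along the fingers, y is the line along which they close (so a half turn about z gives the same grasp; the last joint's range is limited). The gripper opens to 85 mm and grips with 20 to 120 N. Pads are 22 mm wide; open, the fingers measure 114 mm over their backs; the gripper's body (76 mm by 85 mm) begins 54 mm behind the grasp point. The pads swing forward as they close: fully open they stand 13 mm farther back than shut.
Start: joints at [-72.64, 32.985, 1.427, 82.34, -0.859, 64.687, -3.237], TCP at [0.255, 0.625, 0.405] pointing down, gripper open.
Joint ranges: [-157.87, 157.87], [-19.46, 123.44], [-87.15, 90], [11.01, 140.99], [-62.26, 242.26], [9.8, 113.94], [-161.44, 161.44]. Speed limits (degrees/s): [127.2, 127.2, 172.46, 172.46, 180, 180, 180].

## Interface

Orientations are given as a 3x3 rotation matrix whose columns are the frame's x, y, z axes.
In Python, from rig import bot, optics, sign_off gives the robot as it stands.
- The arm moves only by the tool move_arm, never from a script. Its argument "deltas" is one flat list of numbers, 5 for each row, row after row: the closure in counts, from 0 (fully open) to 255 (shut), then the shift along the tool's x, y, z in m, then the turn about the tool's z in rad. A call has 1 to 5 rows; each row shifts and turns the commanded pose from where the row before left it, along the tool's axes as they then stand; what a row does not reach is not made up. A row lasts 1/10 s, in which the tool goes at most 50 mm and 8.59 degrees, less where a joint would pass 70% of its speed; a pose out of reach is approached as far as the arm can. A call with a gripper value outside its range is refused whole. The fingers move at their own pace and stop on an object; "grip_force" is the grip in N (left out, the last holds). Time passes only in rows, so rows that do not move let the fingers close. It gives the time, the measured TCP pose, the force and the opening at its end, in the units of the state.
- bot.get_obs(): the state, without advancing time (a new reading comes with each control period).
- optics.camera(name): name is "scene" or "top" or "wrist"; returns the picture (384x512x3 uint8, blue, green, red); there is no depth.
- optics.calibration(name): a dict with "fx", "fy", "cx", "cy" (pixels), "R" (3x3) and "t" (3): a world point X has camera coordinates R X + t; the wrist camera has in their place "hand_eye" (4x4, takes a point from camera to tool coordinates, whose origin is the TCP and whose axes are the flange's). Camera axes: x right, y down, z forward; pixel columns grow to the right and rows downward; lengths in m; the calibration is good to about 2 mm. The wrist camera is an equidistant fisheye: a pixel r from the principal point sees the ray r / f radians off the axis. A picture is of the moment at which its call begins: read the wrist's pose just before it. calibration takes no time and is no camera call.
- sign_off(): hands the job in, once; it reports no verdict.
The state is a dict: "time": time; "joint_pos": joint angles; "joint_vel": joint speeds; "effort": joint torques, N m; "tool_pos": TCP position; "tcp_rot": TCP orientation; "wrist_force": force on the tool from outside, world axes, zero at the start; "moment": the same for the moment, N m; "width": finger opening in m.
Only numpy, scipy, OpenCV 4.12 (cv2) and the standard library are available. Lean on these libraries where they do the work, as an engineer would, in place of code of your own. Each camera call takes 0.05 s, during which the arm holds its last target. There are 200 camera calls.

## Working session

There is one attempt and no reset: what is moved stays moved. The work goes in short steps, Python scripts to look and compute and a tool call to move; the robot and the scene stay as the last step left them, time stands still between calls to the robot, and variables do not carry over. Pictures are saved under pics/ and viewed, on a budget of 15 in all, crops included, one or two more only if the job needs it, and the job is handed in when it is done.

Besides the shell and the picture viewer there is one more tool, called after "Request:" by a JSON object that holds its "op" and its "data", one argument or row to a line. move_arm: Moves the arm, as the interface text tells. Its arguments: {"type":"object","properties":{"deltas":{"type":"array","items":{"type":"number"}},"grip_force":{"type":"number"}},"required":["deltas"]}

```bash
ls; mkdir -p pics
python3 - <<'E'
from rig import bot,optics
import cv2,numpy as np
np.set_printoptions(precision=4,suppress=True)
s=bot.get_obs()
for k in s: print(k,np.array(s[k]))
for n in("scene","top","wrist"):
    c=optics.calibration(n); print(n,c)
    cv2.imwrite(f"pics/{n}0.png",optics.camera(n))
E
```

```text
pics
time 0.0
joint_pos [-72.6402  33.0326   1.422   82.3859  -0.8603  64.6863  -3.238 ]
joint_vel [-0.0495  0.0134 -0.0327  0.0585  0.0022 -0.0609 -0.0035]
effort [ -0.0014 -76.5751   2.2506 -28.5963   0.0155   0.0127   0.    ]
tool_pos [0.2545 0.625  0.4038]
tcp_rot [[-0.9261  0.3772 -0.0006]
 [ 0.3772  0.9261 -0.0015]
 [-0.0001 -0.0016 -1.    ]]
wrist_force [-0.8014  0.0204  0.1694]
moment [ 0.0572  0.0407 -0.0384]
width 0.08536846959492168
scene {'fx': 384.33048524418723, 'fy': 384.33048524418723, 'cx': 251.97907173145947, 'cy': 191.55059764013174, 'R': array([[-0.4138,  0.9103,  0.0131],
       [ 0.6383,  0.3003, -0.7088],
       [-0.6491, -0.285 , -0.7053]]), 't': array([ 0.2592, -0.3107,  1.5932])}
top {'fx': 462.1759568040911, 'fy': 462.1759568040911, 'cx': 257.3946401921851, 'cy': 184.6989677927722, 'R': array([[ 0.0294, -0.9996, -0.0033],
       [-0.9982, -0.0291, -0.0531],
       [ 0.0529,  0.0049, -0.9986]]), 't': array([-0.0429,  0.5512,  1.3336])}
wrist {'fx': 297.3186396354542, 'fy': 297.3186396354542, 'cx': 261.2318788077656, 'cy': 186.87933833758817, 'hand_eye': array([[-0.0012, -0.9495, -0.3137,  0.0796],
       [ 1.    , -0.0013,  0.0002, -0.    ],
       [-0.0006, -0.3137,  0.9495,  0.0305],
       [ 0.    ,  0.    ,  0.    ,  1.    ]])}
```

View pics/top0.png

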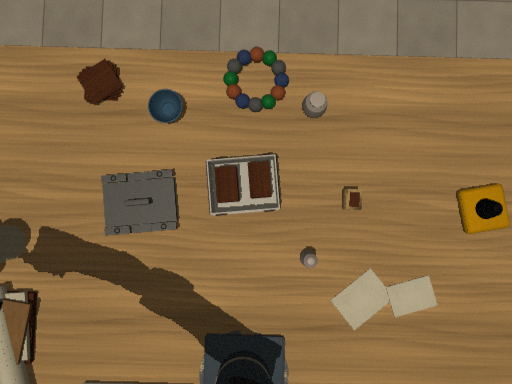

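View pics/scene0.png

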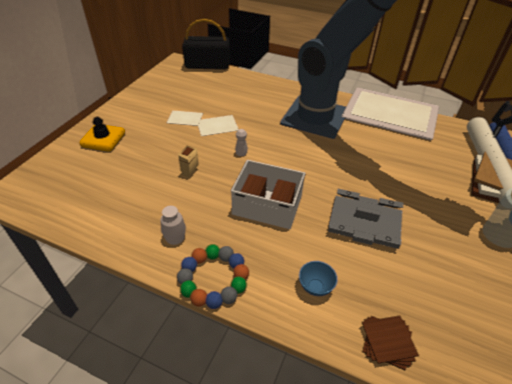

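```bash
cat > h.py <<'E'
from rig import bot,optics
import cv2,numpy as np
np.set_printoptions(precision=4,suppress=True)
def ray(name,u,v,s=None):
    c=optics.calibration(name); x=(u-c["cx"])/c["fx"]; y=(v-c["cy"])/c["fy"]
    if name!="wrist":
        R,t=np.array(c["R"]),np.array(c["t"]); return -R.T@t, R.T@np.array([x,y,1])
    r=np.hypot(x,y); k=np.sin(r)/r if r>1e-9 else 1
    H=np.array(c["hand_eye"]); Rt=np.array(s["tcp_rot"])
    return Rt@H[:3,3]+np.array(s["tool_pos"]), Rt@H[:3,:3]@np.array([k*x,k*y,np.cos(r)])
def hit(name,u,v,z,s=None):
    o,d=ray(name,u,v,s); return o+d*(z-o[2])/d[2]
def proj(name,X,s=None):
    c=optics.calibration(name)
    if name!="wrist": p=np.array(c["R"])@X+np.array(c["t"]); return c["cx"]+c["fx"]*p[0]/p[2],c["cy"]+c["fy"]*p[1]/p[2]
    H=np.array(c["hand_eye"]); Rt=np.array(s["tcp_rot"])
    p=H[:3,:3].T@(Rt.T@(np.array(X)-np.array(s["tool_pos"]))-H[:3,3])
    a=np.arctan2(np.hypot(p[0],p[1]),p[2]); q=p[:2]/np.hypot(p[0],p[1])*a
    return c["cx"]+c["fx"]*q[0],c["cy"]+c["fy"]*q[1]
def shot(n,f):
    s=bot.get_obs(); im=optics.camera(n); cv2.imwrite(f"pics/{f}.png",im)
    import pickle; pickle.dump((s,im),open(f"{f}.pkl","wb")); return s,im
def load(f):
    import pickle; return pickle.load(open(f"{f}.pkl","rb"))
E
python3 - <<'E'
from h import *
for n,u,v,z in [("keepsake",350,193,.09),("doll",310,258,.08),("vase",316,103,.1),("bowl",166,105,.05),("lid",139,201,.03),("tub",244,184,.104),
 ("tubTL",208,159,.104),("tubTR",277,154,.104),("tubBR",280,208,.104),("tubBL",211,214,.104),("lidTL",103,175,.03),("lidTR",173,170,.03),("lidBR",177,230,.03),("lidBL",107,234,.03)]:
    print(n,hit("top",u,v,z))
im=cv2.imread("pics/top0.png")
a=cv2.resize(im[140:250,90:290],None,fx=4,fy=4,interpolation=cv2.INTER_CUBIC)
E
```

```text
keepsake [ 0.5328 -0.2822  0.09  ]
doll [ 0.3511 -0.1776  0.08  ]
vase [ 0.7779 -0.182   0.1   ]
bowl [0.7715 0.2419 0.05  ]
lid [0.4945 0.3127 0.03  ]
tub [0.5483 0.0094 0.104 ]
tubTL [0.6138 0.1098 0.104 ]
tubTR [ 0.633  -0.0782  0.104 ]
tubBR [ 0.4859 -0.0904  0.104 ]
tubBL [0.4642 0.0964 0.104 ]
lidTL [0.5665 0.4201 0.03  ]
lidTR [0.5868 0.2183 0.03  ]
lidBR [0.4145 0.2    0.03  ]
lidBL [0.3972 0.4006 0.03  ]
```

```bash
cat >> h.py <<'E'
def ang(s): return np.arctan2(s["tcp_rot"][1][1],s["tcp_rot"][0][1])
def plan(dst,a1,n,g=0,start=None,a0=None):
    """rows from (start,a0) to dst (TCP), tool-y world angle a1 (rad), tool down"""
    s=bot.get_obs(); p=np.array(s["tool_pos"]) if start is None else np.array(start); a=ang(s) if a0 is None else a0
    st=(np.array(dst)-p)/n; da=(a-a1)/n; out=[]
    for k in range(n):
        out.append([g,round(-np.sin(a)*st[0]+np.cos(a)*st[1],4),round(np.cos(a)*st[0]+np.sin(a)*st[1],4),round(-st[2],4),round(da,4)]); a-=da
    for i in range(0,n,5): print(sum(out[i:i+5],[]))
E
python3 - <<'E'
from h import *
plan([.495,.31,.405],np.radians(6),10)
E
```

```text
[0, np.float64(-0.0342), np.float64(-0.0201), np.float64(-0.0001), np.float64(0.1079), 0, np.float64(-0.0361), np.float64(-0.0163), np.float64(-0.0001), np.float64(0.1079), 0, np.float64(-0.0377), np.float64(-0.0123), np.float64(-0.0001), np.float64(0.1079), 0, np.float64(-0.0388), np.float64(-0.0082), np.float64(-0.0001), np.float64(0.1079), 0, np.float64(-0.0394), np.float64(-0.004), np.float64(-0.0001), np.float64(0.1079)]
[0, np.float64(-0.0396), np.float64(0.0003), np.float64(-0.0001), np.float64(0.1079), 0, np.float64(-0.0394), np.float64(0.0046), np.float64(-0.0001), np.float64(0.1079), 0, np.float64(-0.0386), np.float64(0.0088), np.float64(-0.0001), np.float64(0.1079), 0, np.float64(-0.0375), np.float64(0.0129), np.float64(-0.0001), np.float64(0.1079), 0, np.float64(-0.0359), np.float64(0.0169), np.float64(-0.0001), np.float64(0.1079)]
```

Request:
{"op": "move_arm", "data": {
  "deltas": [0, -0.034, -0.02, 0, 0.108, 0, -0.036, -0.016, 0, 0.108, 0, -0.038, -0.012, 0, 0.108, 0, -0.039, -0.008, 0, 0.108, 0, -0.039, -0.004, 0, 0.108]
}}

```text
time: 0.65
tool_pos: [0.376, 0.467, 0.4046]
tcp_rot: [[-0.597, 0.802, -0.0], [0.802, 0.597, -0.0], [-0.0, -0.0, -1.0]]
wrist_force: [0.5, 0.8, 0.9]
width: 0.0853
```

Request:
{"op": "move_arm", "data": {
  "deltas": [0, -0.04, 0, 0, 0.108, 0, -0.039, 0.005, 0, 0.108, 0, -0.039, 0.009, 0, 0.108, 0, -0.037, 0.013, 0, 0.108, 0, -0.036, 0.017, 0, 0.108]
}}

```text
time: 1.15
tool_pos: [0.4967, 0.3098, 0.4046]
tcp_rot: [[-0.1, 0.995, -0.0], [0.995, 0.1, 0.0], [0.0, -0.0, -1.0]]
wrist_force: [0.7, 0.6, 0.3]
width: 0.0855
```

```bash
sed -i 's/round(\(-np.sin[^,]*\),4)/float(round(\1,3))/; s/round(\(np.cos[^,]*\),4)/float(round(\1,3))/; s/round(-st\[2\],4),round(da,4)/float(round(-st[2],3)),float(round(da,3))/' h.py
python3 - <<'E'
from h import *
s,_=shot("wrist","lid1"); print(s["time"],s["tool_pos"],np.degrees(ang(s)))
plan([.55,.01,.405],np.radians(6),7)
E
```

```text
1.15 [0.4967 0.3098 0.4046] 5.7191463831008535
[0, -0.042, 0.003, 0.0, -0.003, 0, -0.042, 0.003, 0.0, -0.003, 0, -0.042, 0.003, 0.0, -0.003, 0, -0.042, 0.003, 0.0, -0.003, 0, -0.042, 0.003, 0.0, -0.003]
[0, -0.042, 0.003, 0.0, -0.003, 0, -0.042, 0.003, 0.0, -0.003]
```

Request:
{"op": "move_arm", "data": {
  "deltas": [0, -0.043, 0.003, 0, 0, 0, -0.043, 0.003, 0, 0, 0, -0.043, 0.003, 0, 0, 0, -0.043, 0.003, 0, 0, 0, -0.043, 0.003, 0, 0]
}}

```text
time: 1.7
tool_pos: [0.5331, 0.0974, 0.4046]
tcp_rot: [[-0.105, 0.995, -0.0], [0.995, 0.105, -0.0], [0.0, -0.0, -1.0]]
wrist_force: [1.3, 0.3, -1.2]
width: 0.0858
```

Request:
{"op": "move_arm", "data": {
  "deltas": [0, -0.043, 0.003, 0, 0, 0, -0.043, 0.003, 0, 0, 0, 0, 0, 0, 0]
}}

```text
time: 2.0
tool_pos: [0.5483, 0.0073, 0.4051]
tcp_rot: [[-0.095, 0.995, 0.001], [0.995, 0.095, -0.003], [-0.003, 0.001, -1.0]]
wrist_force: [0.1, 0.5, -0.0]
width: 0.085
```

Run:
```python
from h import *
s,_=shot("wrist","tub1"); print(s["time"],s["tool_pos"],np.degrees(ang(s)))
plan([.534,-.282,.405],np.radians(6),7)
```

```text
2.0 [0.5483 0.0073 0.4051] 5.4690718033676164
[0, -0.041, -0.006, -0.0, -0.001, 0, -0.041, -0.006, -0.0, -0.001, 0, -0.041, -0.006, -0.0, -0.001, 0, -0.041, -0.006, -0.0, -0.001, 0, -0.041, -0.006, -0.0, -0.001]
[0, -0.041, -0.006, -0.0, -0.001, 0, -0.041, -0.006, -0.0, -0.001]
```

Request:
{"op": "move_arm", "data": {
  "deltas": [0, -0.041, -0.006, 0, 0, 0, -0.041, -0.006, 0, 0, 0, -0.041, -0.006, 0, 0, 0, -0.041, -0.006, 0, 0, 0, -0.041, -0.006, 0, 0]
}}

```text
time: 2.55
tool_pos: [0.5399, -0.1929, 0.4045]
tcp_rot: [[-0.106, 0.994, -0.0], [0.994, 0.106, 0.001], [0.001, -0.0, -1.0]]
wrist_force: [1.1, -0.1, -0.5]
width: 0.0854
```

Request:
{"op": "move_arm", "data": {
  "deltas": [0, -0.041, -0.006, 0, 0, 0, -0.041, -0.006, 0, 0, 0, 0, 0, 0, 0]
}}

```text
time: 2.85
tool_pos: [0.5349, -0.2807, 0.4047]
tcp_rot: [[-0.098, 0.995, -0.001], [0.995, 0.098, -0.003], [-0.003, -0.001, -1.0]]
wrist_force: [0.1, -0.0, -0.3]
width: 0.0856
```

Run:
```python
from h import *
s,_=shot("wrist","keep1"); print(s["time"],s["tool_pos"],np.degrees(ang(s)))
L=[load(f)[1] for f in ("lid1","tub1","keep1")]
cv2.imwrite("pics/lidtub.png",cv2.resize(np.hstack([L[0][:,:],L[1]])[:, :],(800,300)))
k=L[2][60:330,100:440]; cv2.imwrite("pics/keep1c.png",cv2.resize(k,None,fx=2,fy=2,interpolation=cv2.INTER_CUBIC))
for f in("tub1",): cv2.imwrite("pics/tub1b.png",cv2.resize(L[1],(768,576),interpolation=cv2.INTER_CUBIC))
cv2.imwrite("pics/lid1b.png",cv2.resize(L[0],(768,576),interpolation=cv2.INTER_CUBIC))
```

```text
2.85 [ 0.5349 -0.2807  0.4047] 5.614498460883164
```

View pics/keep1c.png

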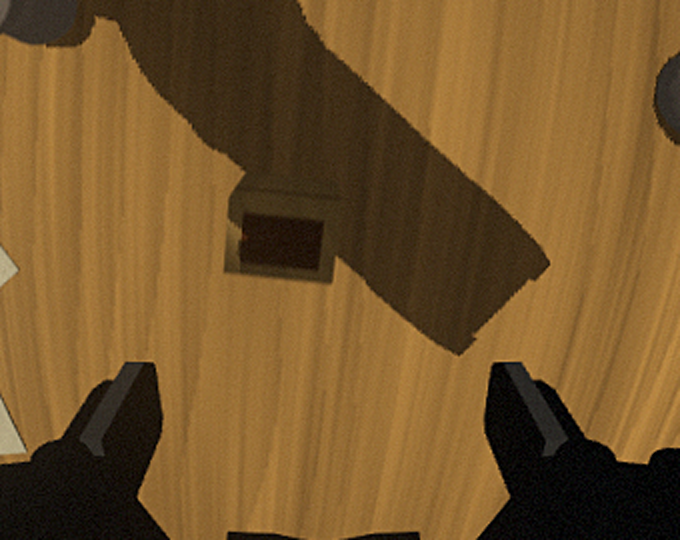

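View pics/tub1b.png

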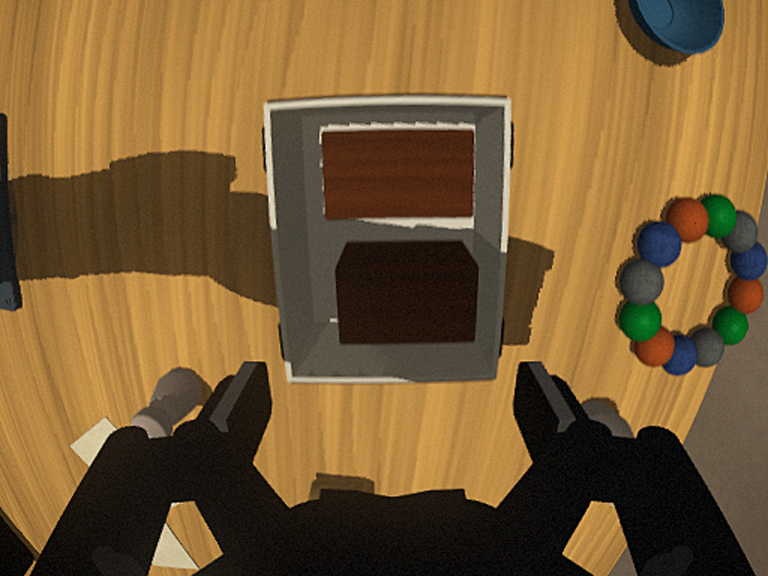

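Run:
```python
from h import *
s,_=load("keep1")
print("keep");P=[hit("wrist",u/2+100-.25,v/2+60-.25,.09,s) for u,v in[(225,272),(332,283),(240,213),(322,218),(240,264),(320,271)]]
for p in P:print(p)
d=P[1]-P[0];print(np.linalg.norm(d),np.degrees(np.arctan2(d[1],d[0])))
s,_=load("tub1")
def q(pts,z):
    Q=np.array([hit("wrist",(u+.5)/1.5-.5,(v+.5)/1.5-.5,z,s) for u,v in pts]);c=Q.mean(0)
    print(Q[:,:2].tolist(),"c",c); 
    for i in range(4):
        d=Q[(i+1)%4]-Q[i];print("  ",np.linalg.norm(d),np.degrees(np.arctan2(d[1],d[0])))
q([(264,102),(510,97),(497,381),(288,382)],.104)
q([(322,130),(473,129),(474,219),(325,217)],.082)
q([(335,267),(478,268),(478,343),(338,343)],.082)
```

```text
keep
[ 0.4877 -0.3096  0.09  ]
[ 0.5429 -0.3102  0.09  ]
[ 0.4938 -0.2777  0.09  ]
[ 0.5345 -0.2765  0.09  ]
[ 0.4953 -0.3045  0.09  ]
[ 0.5362 -0.3043  0.09  ]
0.05520753395569547 -0.6044694304121266
[[0.4619842259104574, 0.10382864382178339], [0.6102399057941621, 0.12053296259922788], [0.6324264966991444, -0.07138752297248792], [0.48297935708488193, -0.08618892057110451]] c [0.5469 0.0167 0.104 ]
   0.1491937695870642 6.428539169384349
   0.19319864802339642 -83.40570546774316
   0.1501783237013824 -174.34381333090136
   0.19117392685938267 96.30506325149989
[[0.4960437700418015, 0.08812338124978182], [0.5935236430188557, 0.09827870042062523], [0.6016373833754731, 0.03855684948310177], [0.502073950705494, 0.030387931832211883]] c [0.5483 0.0638 0.082 ]
   0.09800742901986731 5.9475408831177505
   0.06027049246503941 -82.26323157319344
   0.09989798967254791 -175.30953827394177
   0.05804950644308311 95.9626403633405
[[0.5109300421970161, -0.003888195679732462], [0.6093765407730475, 0.004710132509040052], [0.6187763606533871, -0.052509202962949406], [0.5159956492213393, -0.06174889973025123]] c [ 0.5638 -0.0284  0.082 ]
   0.0988212746807204 4.99155315589158
   0.05798628256440397 -80.67094739882731
   0.10319518709140253 -174.86307895278253
   0.05808202344741953 95.0033916803364
```

View pics/lid1b.png

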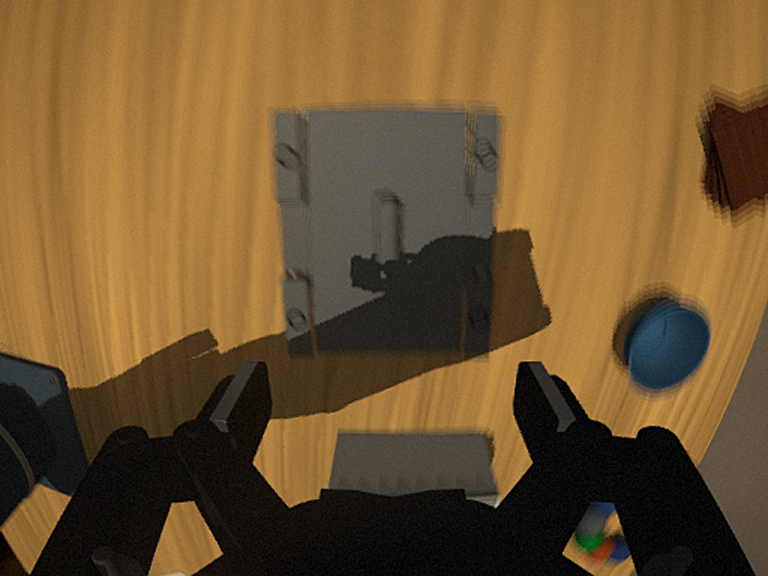

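Run:
```python
from h import *
im=cv2.imread("pics/top0.png")
def crop(u0,v0,w,h,k): return cv2.resize(im[v0:v0+h,u0:u0+w],None,fx=k,fy=k,interpolation=cv2.INTER_CUBIC)
a=crop(196,140,96,84,5); b=crop(332,178,40,40,7)
def dots(img,pts,u0,v0,k):
    for p in pts:
        u,v=proj("top",np.array(p)); c=(int((u-u0+.5)*k),int((v-v0+.5)*k)); cv2.circle(img,c,2,(0,255,0),-1)
dots(a,[(.462,.1038,.104),(.6102,.1205,.104),(.6324,-.0714,.104),(.483,-.0862,.104)],196,140,5)
dots(b,[(.4877,-.3096,.09),(.5429,-.3102,.09),(.4877,-.2696,.09),(.5429,-.2702,.09)],332,178,7)
c=np.zeros((420,480+280,3),np.uint8); c[:420,:480]=a; c[:280,480:]=b
cv2.imwrite("pics/topz.png",c)
```

```text
(no output)
```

View pics/topz.png

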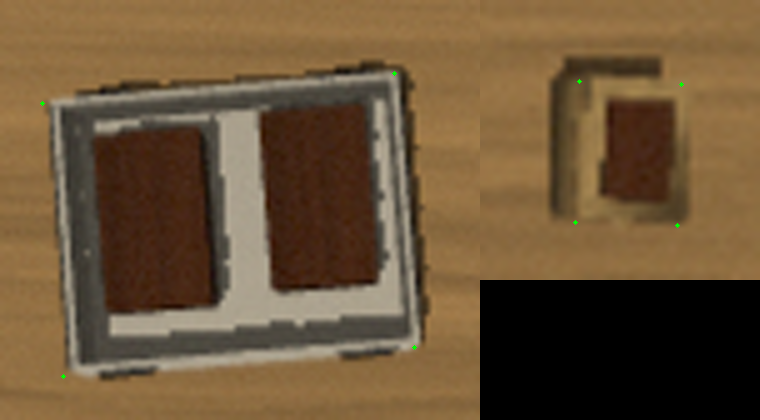

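Request:
{"op": "move_arm", "data": {
  "deltas": [0, -0.0073, -0.0204, 0, 0.093, 0, 0, 0, 0.04, 0, 0, 0, 0, 0.04, 0, 0, 0, 0, 0.03, 0, 0, 0, 0, 0, 0]
}}

```text
time: 3.4
tool_pos: [0.5165, -0.282, 0.291]
tcp_rot: [[-0.014, 1.0, -0.006], [1.0, 0.014, 0.004], [0.004, -0.006, -1.0]]
wrist_force: [-0.9, 0.0, 0.6]
width: 0.0851
```

Run:
```python
from h import *
s,im=shot("wrist","keep2"); print(s["time"],s["tool_pos"],np.degrees(ang(s)))
cv2.imwrite("pics/keep2b.png",cv2.resize(im,(768,576),interpolation=cv2.INTER_CUBIC))
```

```text
3.4 [ 0.5165 -0.282   0.291 ] 0.812988611237897
```

View pics/keep2b.png

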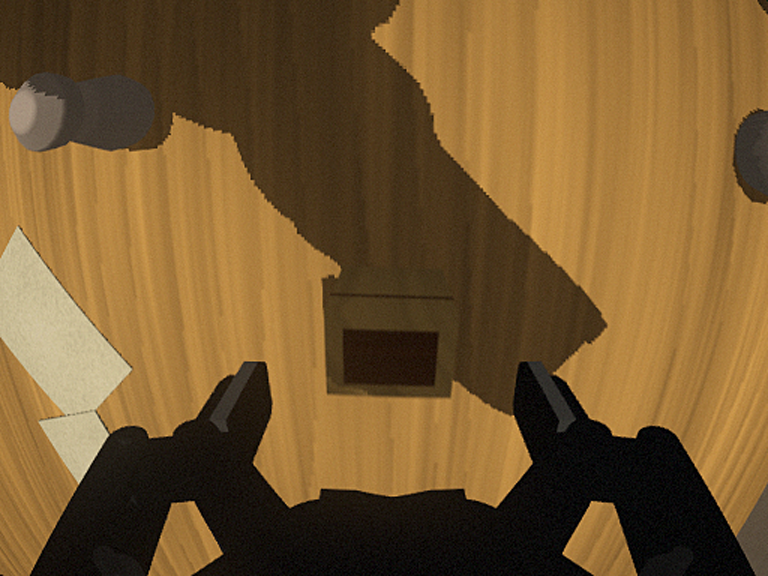

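Run:
```python
from h import *
s,_=load("keep2")
for u,v in[(327,394),(449,398),(343,330),(439,330),(344,385),(435,387),(390,319)]: print(hit("wrist",(u+.5)/1.5-.5,(v+.5)/1.5-.5,.09,s))
print(bot.get_obs()["tool_pos"],ang(bot.get_obs()))
```

```text
[ 0.4869 -0.3118  0.09  ]
[ 0.5423 -0.313   0.09  ]
[ 0.4953 -0.2795  0.09  ]
[ 0.5357 -0.2789  0.09  ]
[ 0.4949 -0.3066  0.09  ]
[ 0.5355 -0.307   0.09  ]
[ 0.5151 -0.2741  0.09  ]
[ 0.517  -0.2831  0.2934] 0.013525645376243716
```

Request:
{"op": "move_arm", "data": {
  "deltas": [0, -0.0095, -0.002, 0, 0.013, 0, 0, 0, 0.02, 0, 0, 0, 0, 0.025, 0, 0, 0, 0, 0.025, 0, 0, 0, 0, 0, 0]
}}

```text
time: 3.95
tool_pos: [0.5146, -0.2948, 0.2241]
tcp_rot: [[0.002, 1.0, -0.001], [1.0, -0.002, 0.001], [0.001, -0.001, -1.0]]
wrist_force: [0.3, 0.4, 0.3]
width: 0.0857
```

Request:
{"op": "move_arm", "data": {
  "deltas": [130, 0, 0, 0, 0, 130, 0, 0, 0, 0, 130, 0, 0, 0, 0, 130, 0, 0, 0, 0, 130, 0, 0, 0, 0],
  "grip_force": 40
}}

```text
time: 4.45
tool_pos: [0.5153, -0.2954, 0.2269]
tcp_rot: [[0.002, 1.0, 0.003], [1.0, -0.002, -0.002], [-0.002, 0.003, -1.0]]
wrist_force: [-0.2, -0.2, 4.8]
width: 0.0557
```

Request:
{"op": "move_arm", "data": {
  "deltas": [130, 0, 0, -0.025, 0, 130, 0, 0, -0.045, 0, 130, 0, 0, -0.045, 0, 130, 0.02, 0.002, -0.035, 0, 130, 0.043, 0.005, 0, 0]
}}

```text
time: 4.95
tool_pos: [0.5216, -0.2357, 0.3814]
tcp_rot: [[0.009, 1.0, 0.01], [1.0, -0.009, -0.006], [-0.006, 0.01, -1.0]]
wrist_force: [1.2, 0.1, -1.6]
width: 0.0551
```

Request:
{"op": "move_arm", "data": {
  "deltas": [130, 0.043, 0.005, 0, 0, 130, 0.043, 0.005, 0, 0, 130, 0.043, 0.005, 0, 0, 130, 0.043, 0.005, 0, 0, 130, 0.04, 0.005, 0, 0]
}}

```text
time: 5.45
tool_pos: [0.5471, -0.0179, 0.3762]
tcp_rot: [[0.002, 1.0, 0.002], [1.0, -0.002, 0.001], [0.001, 0.002, -1.0]]
wrist_force: [-0.5, -0.2, -0.9]
width: 0.0557
```

Request:
{"op": "move_arm", "data": {
  "deltas": [130, 0.03, 0, 0, -0.054, 130, 0, 0, 0, -0.054, 130, 0, 0, 0, 0, 130, 0, 0, 0, 0]
}}

```text
time: 5.85
tool_pos: [0.5472, 0.0093, 0.3757]
tcp_rot: [[-0.103, 0.995, 0.001], [0.995, 0.103, -0.0], [-0.0, 0.001, -1.0]]
wrist_force: [-0.4, 0.0, -1.1]
width: 0.0554
```

Run:
```python
from h import *
s,im=shot("wrist","tub2"); print(s["time"],s["tool_pos"],np.degrees(ang(s)),s["wrist_force"],s["width"])
shot("scene","sc2")
cv2.imwrite("pics/tub2b.png",cv2.resize(im,(768,576),interpolation=cv2.INTER_CUBIC))
```

```text
5.85 [0.5472 0.0093 0.3757] 5.927579494625208 [-0.3836  0.0266 -1.0671] 0.055408008998743735
```

View pics/tub2b.png

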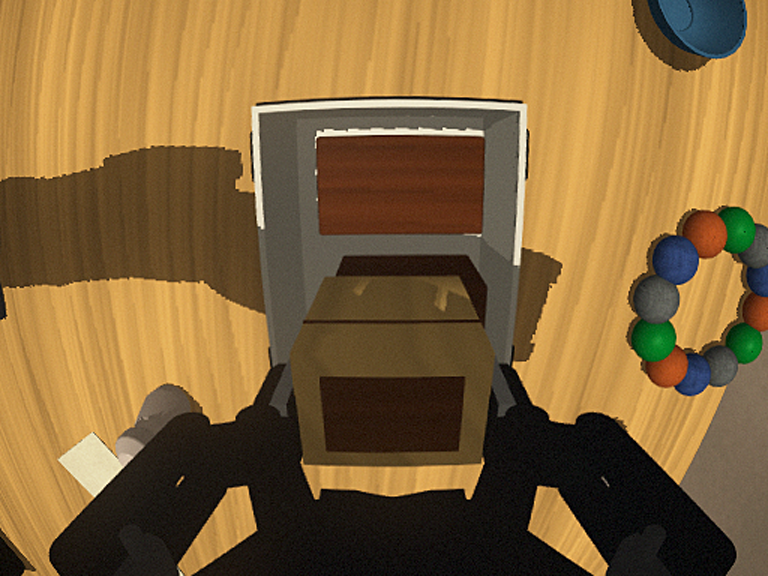

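Run:
```python
from h import *
s,_=load("tub2"); a=ang(s)
ex=np.array([np.cos(a),np.sin(a)]);ey=np.array([-np.sin(a),np.cos(a)])
t=np.array(s["tool_pos"])[:2]
for n,u,v,z in[("rimL",252,103,.104),("rimR",526,102,.104),("p1L",318,234,.082),("p1R",484,234,.082),("p1farL",316,136,.082),("p1farR",485,133,.082),("p0L",343,256,.004),("p0R",470,256,.004),("p0topR",487,290,.082),("footL",324,276,.149),("footR",463,277,.149),("lineL",302,322,.169),("lineR",478,321,.169),("topL",296,360,.239),("nearL",303,465,.239),("nearR",482,464,.239)]:
    p=hit("wrist",(u+.5)/1.5-.5,(v+.5)/1.5-.5,z,s); d=p[:2]-t; print(n,p[:2],"tool frame ex,ey",d@ex,d@ey)
```

```text
rimL [0.462  0.1035] tool frame ex,ey -0.07504514820124866 0.10248416206906194
rimR [0.6104 0.1191] tool frame ex,ey 0.07415235818279955 0.10261413130221819
p1L [0.5013 0.0278] tool frame ex,ey -0.043790349837889986 0.023102829092785805
p1R [0.602  0.0382] tool frame ex,ey 0.05744459436862222 0.023073123221282882
p1farL [0.4958 0.0868] tool frame ex,ey -0.043185962512938936 0.08232615370194196
p1farR [0.5942 0.0991] tool frame ex,ey 0.05592646747706149 0.08441426566800973
p0L [ 0.5111 -0.0064] tool frame ex,ey -0.037615847145158095 -0.011862146971731491
p0R [0.6119 0.0041] tool frame ex,ey 0.06374126516285439 -0.011926064131517925
p0topR [0.6098 0.0025] tool frame ex,ey 0.061541601094261836 -0.013228654005782606
footL [0.515  0.0237] tool frame ex,ey -0.030582885533925023 0.017587784705335858
footR [0.5794 0.0297] tool frame ex,ey 0.03411515632936791 0.016971371994008787
lineL [0.5089 0.0083] tool frame ex,ey -0.038287468075811126 0.002930884191678044
lineR [0.5851 0.0165] tool frame ex,ey 0.03843650357670419 0.0032562065036281203
topL [0.5197 0.0287] tool frame ex,ey -0.025437786762066983 0.022115443645254994
nearL [ 0.5217 -0.0098] tool frame ex,ey -0.027343260521723357 -0.016360986136153725
nearR [ 0.578  -0.0037] tool frame ex,ey 0.029221007437586544 -0.01613710667916658
```

Run:
```python
from h import *
s,_=load("tub2"); a=ang(s)
ex=np.array([np.cos(a),np.sin(a)]);ey=np.array([-np.sin(a),np.cos(a)]);t=np.array(s["tool_pos"])[:2]
for z in(.169,.175,.205,.21,.239):
  for n,u,v in[("edgeL",324,276),("edgeR",463,277),("lineL",302,322),("lineR",478,321)]:
    d=hit("wrist",(u+.5)/1.5-.5,(v+.5)/1.5-.5,z,s)[:2]-t; print(z,n,d@ex,d@ey)
```

```text
0.169 edgeL -0.027396647426953406 0.023944528872203136
0.169 edgeR 0.03070406731667729 0.02339097241092973
0.169 lineL -0.038287468075811126 0.002930884191678044
0.169 lineR 0.03843650357670419 0.0032562065036281203
0.175 edgeL -0.02644077599486192 0.025851552122263304
0.175 edgeR 0.029680740612870113 0.02531685253600601
0.175 lineL -0.03696060134664387 0.005553736266971248
0.175 lineR 0.037149771792609636 0.005867976489549124
0.205 edgeL -0.021661418834404388 0.03538666837256419
0.205 edgeR 0.024564107093834234 0.03494625316138742
0.205 lineL -0.030326267700807708 0.018667996643437282
0.205 lineR 0.030716112872136856 0.018926826419154125
0.21 edgeL -0.020864859307661486 0.036975854414281015
0.21 edgeR 0.023711334840661496 0.03655115326561766
0.21 lineL -0.029220545426501626 0.020853706706181616
0.21 lineR 0.029643836385391323 0.021103301407421636
0.239 edgeL -0.01624481405255253 0.04619313345623854
0.239 edgeR 0.018765255772260164 0.04585957387015303
0.239 lineL -0.022807356235526627 0.03353082507009879
0.239 lineR 0.023424632762267562 0.033726856339373154
```

Request:
{"op": "move_arm", "data": {
  "deltas": [130, 0, 0, 0.02, 0, 130, 0, 0, 0.02, 0, 130, 0, 0, 0.02, 0, 130, 0, 0, 0.01, 0, 130, 0, 0, 0.006, 0],
  "grip_force": 70
}}

```text
time: 6.45
tool_pos: [0.5473, 0.0096, 0.2982]
tcp_rot: [[-0.104, 0.995, -0.001], [0.995, 0.104, -0.0], [-0.0, -0.001, -1.0]]
wrist_force: [0.0, 1.1, -0.5]
width: 0.0551
```

Request:
{"op": "move_arm", "data": {
  "deltas": [130, 0, 0, 0.005, 0, 130, 0, 0, 0.004, 0, 130, 0, 0, 0.004, 0, 130, 0, 0, 0.004, 0, 130, 0, 0, 0, 0]
}}

```text
time: 6.95
tool_pos: [0.5472, 0.01, 0.2813]
tcp_rot: [[-0.106, 0.994, -0.001], [0.994, 0.106, -0.0], [-0.0, -0.001, -1.0]]
wrist_force: [1.1, -1.2, -1.8]
width: 0.055
```

Request:
{"op": "move_arm", "data": {
  "deltas": [130, 0, 0, 0.005, 0, 130, 0, 0, 0.005, 0, 130, 0, 0, 0.005, 0, 130, 0, 0, 0.005, 0, 130, 0, 0, 0.005, 0]
}}

```text
time: 7.45
tool_pos: [0.5473, 0.0101, 0.2562]
tcp_rot: [[-0.106, 0.994, -0.0], [0.994, 0.106, -0.0], [-0.0, -0.0, -1.0]]
wrist_force: [-0.2, 0.0, -0.4]
width: 0.0553
```

Request:
{"op": "move_arm", "data": {
  "deltas": [130, 0, 0, 0.005, 0, 130, 0, 0, 0.005, 0, 130, 0, 0, 0.005, 0, 130, 0, 0, 0.003, 0, 130, 0, 0, 0, 0]
}}

```text
time: 7.95
tool_pos: [0.5472, 0.0102, 0.2382]
tcp_rot: [[-0.106, 0.994, -0.001], [0.994, 0.106, -0.0], [0.0, -0.001, -1.0]]
wrist_force: [0.6, -1.1, -1.6]
width: 0.0548
```

Run:
```python
from h import *
s,im=shot("wrist","tub3"); print(s["time"],s["tool_pos"],s["wrist_force"],s["moment"])
_,i2=shot("scene","sc3")
i2=i2[140:240,205:325]
c=np.zeros((576,800,3),np.uint8); c[:400,:533]=cv2.resize(im,(533,400)); c[:220,533:797]=cv2.resize(i2,(264,220),interpolation=cv2.INTER_CUBIC)
cv2.imwrite("pics/tub3b.png",c[:400])
```

```text
7.95 [0.5472 0.0102 0.2382] [ 0.6041 -1.0591 -1.6284] [-0.2238  0.0413 -0.0419]
```

View pics/tub3b.png

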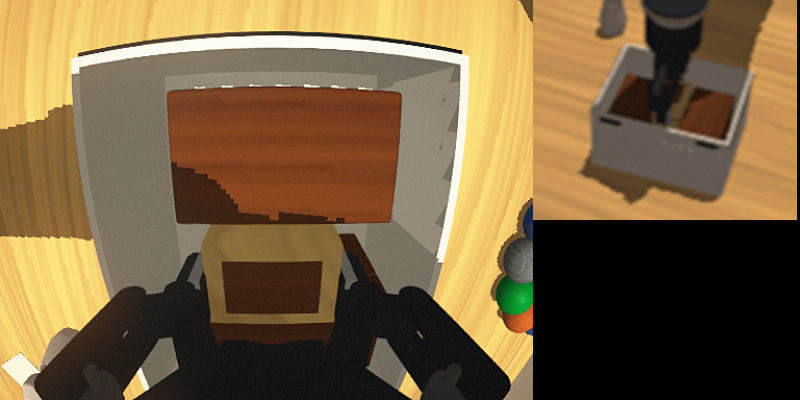

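Request:
{"op": "move_arm", "data": {
  "deltas": [130, 0, 0, 0.003, 0, 130, 0, 0, 0.003, 0, 130, 0, 0, 0.001, 0, 130, 0, 0, 0.001, 0, 130, 0, 0, 0, 0]
}}

```text
time: 8.55
tool_pos: [0.5472, 0.0101, 0.231]
tcp_rot: [[-0.106, 0.994, -0.0], [0.994, 0.106, 0.0], [0.0, -0.0, -1.0]]
wrist_force: [-1.6, 0.4, 4.2]
width: 0.0552
```

Request:
{"op": "move_arm", "data": {
  "deltas": [130, 0, 0, 0.001, 0, 130, 0, 0, 0.001, 0, 130, 0, 0, 0, 0]
}}

```text
time: 8.85
tool_pos: [0.547, 0.0098, 0.2309]
tcp_rot: [[-0.105, 0.994, 0.001], [0.994, 0.105, 0.001], [0.001, 0.001, -1.0]]
wrist_force: [-9.1, -0.3, 30.2]
width: 0.0555
```

Request:
{"op": "move_arm", "data": {
  "deltas": [70, 0, 0, 0, 0, 70, 0, 0, 0, 0, 70, 0, 0, 0, 0]
}}

```text
time: 9.15
tool_pos: [0.5474, 0.0103, 0.2286]
tcp_rot: [[-0.106, 0.994, -0.0], [0.994, 0.106, 0.0], [0.0, -0.0, -1.0]]
wrist_force: [-0.5, 0.9, -0.9]
width: 0.0621
```

Run:
```python
from h import *
s=bot.get_obs(); print(s["time"],s["tool_pos"],s["wrist_force"],s["width"])
```

```text
9.15 [0.5474 0.0103 0.2286] [-0.5082  0.8641 -0.945 ] 0.06214573447496379
```

Request:
{"op": "move_arm", "data": {
  "deltas": [70, 0, 0, -0.015, 0, 70, 0, 0, -0.025, 0, 0, 0, 0, -0.045, 0, 0, 0, 0, -0.045, 0, 0, 0, 0, -0.04, 0]
}}

```text
time: 9.65
tool_pos: [0.5472, 0.0101, 0.4006]
tcp_rot: [[-0.106, 0.994, 0.0], [0.994, 0.106, -0.0], [-0.0, 0.0, -1.0]]
wrist_force: [0.6, 1.2, -0.2]
width: 0.0855
```

Run:
```python
from h import *
s,im=shot("wrist","tub4"); print(s["time"],s["tool_pos"])
```

```text
9.65 [0.5472 0.0101 0.4006]
```

Request:
{"op": "move_arm", "data": {
  "deltas": [0, 0.045, -0.003, 0, 0, 0, 0.045, -0.003, 0, 0, 0, 0.045, -0.003, 0, 0, 0, 0.045, -0.003, 0, 0, 0, 0.045, -0.003, 0, 0]
}}

```text
time: 10.2
tool_pos: [0.508, 0.2341, 0.3985]
tcp_rot: [[-0.106, 0.994, -0.0], [0.994, 0.106, -0.0], [-0.0, -0.0, -1.0]]
wrist_force: [0.2, -0.4, -0.6]
width: 0.0858
```

Request:
{"op": "move_arm", "data": {
  "deltas": [0, 0.045, -0.003, 0, 0, 0, 0.03, -0.003, 0.02, 0, 0, 0, 0, 0.03, 0, 0, 0, 0, 0, 0, 0, 0, 0, 0, 0]
}}

```text
time: 10.7
tool_pos: [0.495, 0.3056, 0.3487]
tcp_rot: [[-0.105, 0.994, -0.001], [0.994, 0.105, -0.001], [-0.001, -0.001, -1.0]]
wrist_force: [-0.1, -0.0, 1.6]
width: 0.0853
```

Run:
```python
from h import *
s,im=shot("wrist","lid2"); print(s["time"],s["tool_pos"],np.degrees(ang(s)))
im2=load("tub4")[1]
c=np.zeros((576,800,3),np.uint8); c[:450,:600]=cv2.resize(im,(600,450),interpolation=cv2.INTER_CUBIC)
c[450:576,600:]=0; c[:200,600:]=cv2.resize(im2[20:270,140:390],(200,200))
cv2.imwrite("pics/lid2b.png",c[:450])
```

```text
10.7 [0.495  0.3056 0.3487] 6.0162096905878
```

View pics/lid2b.png

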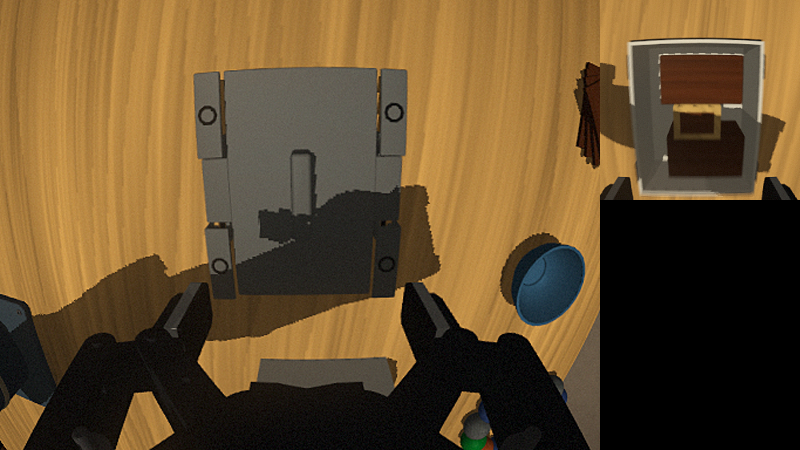

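Run:
```python
from h import *
s,_=load("lid2"); k=512/600
P=np.array([hit("wrist",(u+.5)*k-.5,(v+.5)*k-.5,.039,s) for u,v in[(207,116),(394,113),(387,264),(220,265)]])
print(P[:,:2],"c",P.mean(0))
for i in range(4):
    d=P[(i+1)%4]-P[i];print(np.linalg.norm(d),np.degrees(np.arctan2(d[1],d[0])))
# tub from tub4, rim via original image corners in crop (200 px for 250)
s,_=load("tub4")
for u,v,z in[(629,41,.104),(764,39,.104),(755,193,.104),(640,193,.104),(659,54,.082),(742,54,.082),(744,103,.082),(661,103,.082)]:
    print(hit("wrist",140+(u-600+.5)*1.25-.5,20+(v+.5)*1.25-.5,z,s))
# handle 3D check
s,_=load("lid2")
for u,v,z in[(303,150,.058),(303,214,.058)]: print("handle",hit("wrist",(u+.5)*k-.5,(v+.5)*k-.5,z,s))
```

```text
[[0.4077 0.3725]
 [0.5578 0.3901]
 [0.5738 0.2583]
 [0.4236 0.2415]] c [0.4907 0.3156 0.039 ]
0.15109527234807751 6.686399922465285
0.13272291921504428 -83.04876570497316
0.15120927432534925 -173.6307371634158
0.13188550387667147 96.9043952051555
[0.4618 0.1031 0.104 ]
[0.6121 0.1212 0.104 ]
[ 0.6355 -0.0733  0.104 ]
[ 0.4818 -0.0892  0.104 ]
[0.4941 0.0902 0.082 ]
[0.5932 0.1009 0.082 ]
[0.6039 0.041  0.082 ]
[0.5014 0.0301 0.082 ]
handle [0.4881 0.3533 0.058 ]
handle [0.4932 0.3034 0.058 ]
```

Request:
{"op": "move_arm", "data": {
  "deltas": [110, 0.0074, -0.0032, 0.02, -0.011, 110, 0, 0, 0.03, 0, 110, 0, 0, 0.03, 0, 110, 0, 0, 0, 0, 110, 0, 0, 0, 0]
}}

```text
time: 11.25
tool_pos: [0.4916, 0.3127, 0.2701]
tcp_rot: [[-0.115, 0.993, 0.001], [0.993, 0.115, 0.0], [0.0, 0.001, -1.0]]
wrist_force: [0.5, 0.3, 0.5]
width: 0.0487
```

Run:
```python
from h import *
s,im=shot("wrist","lid3"); print(s["time"],s["tool_pos"],np.degrees(ang(s)),s["width"])
# detect rings: refine automatically around predicted positions, both images
def rings(f,c,yaw,z,R=14):
    s,im=load(f); g=cv2.cvtColor(im,cv2.COLOR_BGR2GRAY); cy,sy=np.cos(yaw),np.sin(yaw); out=[]
    for lx,ly in[(-.075,-.0665),(-.075,.0665),(.075,-.0665),(.075,.0665)]:
        u,v=proj("wrist",[c[0]+cy*lx-sy*ly,c[1]+sy*lx+cy*ly,z],s); u0,v0=int(u),int(v)
        w=g[max(v0-R,0):v0+R,max(u0-R,0):u0+R]
        if w.size==0 or min(w.shape)<2*R: out.append((lx,ly,None));continue
        w4=cv2.resize(w,None,fx=4,fy=4,interpolation=cv2.INTER_CUBIC)
        C=cv2.HoughCircles(cv2.GaussianBlur(w4,(5,5),1),cv2.HOUGH_GRADIENT,1,100,param1=60,param2=12,minRadius=14,maxRadius=50)
        if C is None: out.append((lx,ly,None));continue
        x,y,r=C[0][0]; uu,vv=u0-R+(x+.5)/4-.5,v0-R+(y+.5)/4-.5
        out.append((lx,ly,hit("wrist",uu,vv,z,s)[:2],(round(uu,1),round(vv,1)),r/4))
    return out
for f in("lid2","lid3"):
    for o in rings(f,(.4907,.3146),np.radians(6.7),.039,18 if f=="lid3" else 14): print(f,o)
cv2.imwrite("pics/lid3b.png",cv2.resize(im,(768,576),interpolation=cv2.INTER_CUBIC))
```

```text
11.25 [0.4916 0.3127 0.2701] 6.616741592312083 0.04870904516181602
lid2 (-0.075, -0.0665, array([0.4223, 0.2384]), (np.float32(186.5), np.float32(228.5)), np.float32(8.525))
lid2 (-0.075, 0.0665, array([0.4071, 0.3731]), (np.float32(176.0), np.float32(98.2)), np.float32(8.5))
lid2 (0.075, -0.0665, array([0.5721, 0.2578]), (np.float32(328.5), np.float32(225.5)), np.float32(6.3))
lid2 (0.075, 0.0665, array([0.5571, 0.3905]), (np.float32(335.5), np.float32(95.8)), np.float32(8.45))
lid3 (-0.075, -0.0665, array([0.4225, 0.241 ]), (np.float32(169.0), np.float32(274.0)), np.float32(7.55))
lid3 (-0.075, 0.0665, array([0.4073, 0.3733]), (np.float32(150.0), np.float32(111.0)), np.float32(7.7))
lid3 (0.075, -0.0665, array([0.5747, 0.2599]), (np.float32(351.2), np.float32(272.5)), np.float32(6.3))
lid3 (0.075, 0.0665, array([0.5573, 0.3907]), (np.float32(366.2), np.float32(110.2)), np.float32(7.5))
```

View pics/lid3b.png

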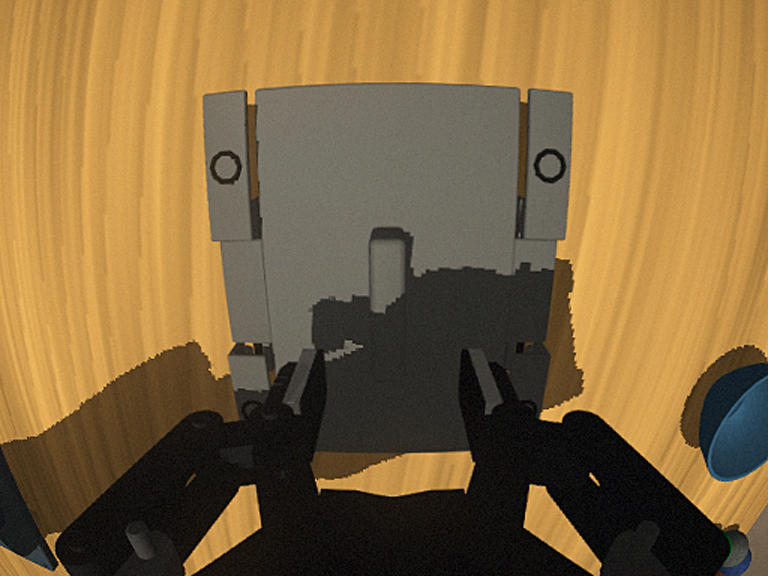

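Request:
{"op": "move_arm", "data": {
  "deltas": [110, 0.002, -0.0013, 0.02, 0, 110, 0, 0, 0.02, 0, 110, 0, 0, 0.018, 0, 110, 0, 0, 0.005, 0, 110, 0, 0, 0, 0]
}}

```text
time: 11.8
tool_pos: [0.4897, 0.3151, 0.2067]
tcp_rot: [[-0.116, 0.993, 0.001], [0.993, 0.116, 0.001], [0.0, 0.001, -1.0]]
wrist_force: [-0.3, 0.6, -0.1]
width: 0.0481
```

Request:
{"op": "move_arm", "data": {
  "deltas": [235, 0, 0, 0, 0, 235, 0, 0, 0, 0, 235, 0, 0, 0, 0, 235, 0, 0, 0, 0, 235, 0, 0, 0, 0],
  "grip_force": 60
}}

```text
time: 12.3
tool_pos: [0.4897, 0.3153, 0.207]
tcp_rot: [[-0.117, 0.993, 0.002], [0.993, 0.117, 0.001], [0.001, 0.002, -1.0]]
wrist_force: [-0.3, -0.1, 6.8]
width: 0.0151
```

Request:
{"op": "move_arm", "data": {
  "deltas": [235, 0, 0, -0.02, 0, 235, 0, 0, -0.04, 0, 235, 0, 0, -0.04, 0, 235, 0, 0, -0.04, 0, 235, 0, 0, 0, 0]
}}

```text
time: 12.8
tool_pos: [0.4905, 0.3153, 0.3513]
tcp_rot: [[-0.116, 0.993, 0.007], [0.993, 0.116, 0.005], [0.004, 0.008, -1.0]]
wrist_force: [0.8, 0.3, -2.6]
width: 0.0149
```

Run:
```python
from h import *
s,im=shot("wrist","lid4"); print(s["time"],s["tool_pos"],np.degrees(ang(s)),s["width"],s["wrist_force"])
cv2.imwrite("pics/lid4b.png",cv2.resize(im,(768,576),interpolation=cv2.INTER_CUBIC))
```

```text
12.8 [0.4905 0.3153 0.3513] 6.678857464435027 0.014886979430726505 [ 0.8252  0.252  -2.5717]
```

View pics/lid4b.png

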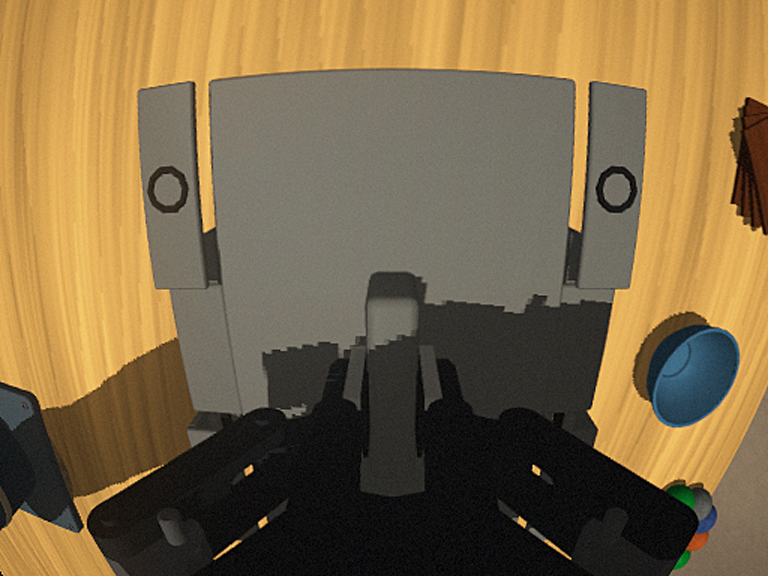

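```bash
cat >> h.py <<'E'
def toolhit(u,v,zt):  # hit in tool frame: tool z = zt
    c=optics.calibration("wrist"); H=np.array(c["hand_eye"]); x=(u-c["cx"])/c["fx"]; y=(v-c["cy"])/c["fy"]; r=np.hypot(x,y)
    d=H[:3,:3]@np.array([np.sin(r)/r*x,np.sin(r)/r*y,np.cos(r)]); o=H[:3,3]; return o+d*(zt-o[2])/d[2]
E
python3 - <<'E'
from h import *
f=lambda u,v,z:toolhit((u+.5)/1.5-.5,(v+.5)/1.5-.5,z)
for z in(.165,.168,.171):
    a,b=f(168,190,z),f(616,189,z); d=b-a; m=(a+b)/2
    print(z,a,b,np.linalg.norm(d),"yaw rel",np.degrees(np.arctan2(d[0],d[1])),"mid x(y-dir),y(x-dir)",m[0]-.0665,m[1])
# tub rim, far corners in tub2 & tub1 & tub4 (tool frame y=ex)
for fn,pts,k in[("tub2",[(252,103),(526,102)],1.5),("tub1",[(264,102),(510,97),(497,381),(288,382)],1.5)]:
    s,_=load(fn); 
    for u,v in pts: print(fn,f(u,v,s["tool_pos"][2]-.104))
# subpixel side edges of tub rim: gradient positions along rows in tub2
s,im=load("tub2"); g=cv2.cvtColor(im,cv2.COLOR_BGR2GRAY).astype(int)
for v in (75,90,105,120,140): print(v,"L",g[v,163:186].tolist(),"R",g[v,332:358].tolist())
E
```

```text
0.165 [ 0.067  -0.0728  0.165 ] [0.0672 0.0743 0.165 ] 0.14704933624737448 yaw rel 0.0526794157320398 mid x(y-dir),y(x-dir) 0.000614944854097868 0.0007463120649482957
0.168 [ 0.0668 -0.0744  0.168 ] [0.0669 0.0759 0.168 ] 0.15032946513615622 yaw rel 0.05267941573204003 mid x(y-dir),y(x-dir) 0.00032913988600799526 0.0007491841901303281
0.171 [ 0.0665 -0.0761  0.171 ] [0.0666 0.0776 0.171 ] 0.15360959402493793 yaw rel 0.05267941573204026 mid x(y-dir),y(x-dir) 4.3334917918122495e-05 0.0007520563153123536
tub2 [ 0.1026 -0.0755  0.2717]
tub2 [0.1027 0.0738 0.2717]
tub1 [ 0.1053 -0.077   0.3011]
tub1 [0.1078 0.0724 0.3011]
tub1 [-0.0852  0.076   0.3011]
tub1 [-0.0857 -0.074   0.3011]
75 L [161, 165, 156, 149, 172, 231, 223, 226, 230, 166, 116, 114, 115, 105, 106, 94, 96, 84, 82, 74, 72, 72, 73] R [79, 77, 74, 80, 79, 77, 77, 69, 75, 75, 73, 75, 92, 55, 123, 233, 224, 221, 223, 181, 165, 166, 173, 164, 166, 162]
90 L [152, 155, 162, 114, 36, 179, 235, 228, 232, 204, 63, 83, 83, 83, 86, 86, 90, 84, 86, 85, 84, 85, 84] R [100, 98, 93, 101, 93, 96, 104, 97, 98, 98, 92, 100, 96, 77, 184, 231, 224, 228, 217, 87, 27, 180, 168, 166, 157, 155]
105 L [152, 153, 154, 151, 52, 88, 210, 227, 227, 239, 149, 70, 75, 85, 86, 83, 80, 83, 81, 85, 82, 83, 81] R [92, 99, 98, 98, 96, 93, 98, 97, 98, 94, 97, 87, 90, 77, 243, 224, 223, 232, 180, 0, 151, 166, 163, 156, 157, 160]
120 L [153, 155, 151, 161, 147, 51, 147, 230, 225, 224, 239, 102, 75, 80, 83, 81, 83, 81, 77, 82, 84, 83, 80] R [102, 100, 100, 98, 102, 90, 98, 94, 98, 98, 96, 94, 72, 154, 232, 222, 224, 207, 143, 154, 160, 155, 157, 161, 163, 166]
140 L [68, 64, 66, 69, 67, 67, 53, 102, 207, 227, 224, 235, 149, 63, 74, 75, 77, 79, 83, 83, 77, 82, 81] R [96, 97, 100, 99, 99, 101, 100, 101, 98, 96, 97, 88, 140, 239, 221, 223, 221, 170, 148, 151, 155, 160, 163, 166, 166, 161]
```

Run:
```python
from h import *
s,_=load("tub2"); z=s["tool_pos"][2]-.104
L=np.array([toolhit(u,v,z)[:2] for v,u in[(75,169.7),(90,170.05),(105,170.7),(120,171.33),(140,172.6)]])
R=np.array([toolhit(u,v,z)[:2] for v,u in[(75,348.5),(90,348.3),(105,347.9),(120,347.15),(140,346.45)]])
print(L,R)
pl=np.polyfit(L[:,0],L[:,1],1);pr=np.polyfit(R[:,0],R[:,1],1);print(np.degrees(np.arctan([pl[0],pr[0]])),[(np.polyval(pl,x)+np.polyval(pr,x))/2 for x in(.0,.05,.1)],np.polyval(pr,.05)-np.polyval(pl,.05))
im=load("tub2")[1]; g=cv2.cvtColor(im,cv2.COLOR_BGR2GRAY).astype(int)
for u in (200,230,260,290,320): print(u,g[60:84,u].tolist())
print(s["tool_pos"],s["tcp_rot"])
```

```text
[[ 0.097  -0.0739]
 [ 0.0844 -0.074 ]
 [ 0.0718 -0.0739]
 [ 0.0592 -0.0739]
 [ 0.0422 -0.0738]] [[0.0965 0.0721]
 [0.084  0.0722]
 [0.0715 0.0723]
 [0.0589 0.0722]
 [0.0419 0.0725]]
[-0.1588 -0.3068] [np.float64(-0.0005254137142169449), np.float64(-0.0007285809591232664), np.float64(-0.000931748204029588)] 0.14622229250983942
200 [163, 159, 161, 158, 161, 162, 90, 10, 145, 240, 229, 229, 244, 135, 70, 86, 86, 81, 85, 100, 105, 102, 99, 97]
230 [166, 166, 169, 174, 141, 42, 4, 237, 237, 228, 232, 243, 61, 80, 82, 85, 87, 81, 93, 102, 102, 101, 98, 101]
260 [164, 164, 172, 184, 54, 3, 183, 242, 227, 226, 236, 172, 64, 79, 83, 81, 80, 89, 94, 99, 96, 97, 99, 99]
290 [161, 161, 163, 175, 95, 7, 74, 250, 231, 226, 238, 164, 61, 76, 75, 84, 76, 88, 102, 100, 95, 98, 99, 98]
320 [159, 164, 164, 168, 176, 116, 0, 115, 245, 226, 222, 238, 145, 65, 81, 78, 83, 73, 84, 96, 95, 95, 97, 94]
[0.5472 0.0093 0.3757] [[-0.1033  0.9947  0.0014]
 [ 0.9947  0.1033 -0.0001]
 [-0.0003  0.0014 -1.    ]]
```

Run:
```python
from h import *
s,_=load("tub2"); z=s["tool_pos"][2]-.104
xe=[toolhit(u,v,z)[0] for u,v in[(230,69.0),(260,68.45),(290,68.65)]]; print(xe)
xc=np.mean(xe)-.093; yc=-.0005-.00075
Rt=np.array(s["tcp_rot"]); W=np.array(s["tool_pos"])+Rt@np.array([xc,yc,z]); print("xc,yc",xc,yc,"tub",W)
a=np.radians(6.16); ey=np.array([-np.sin(a),np.cos(a)])
T=W[:2]-.0003*ey; print("TCP target",T)
plan([T[0],T[1],.352],a,7,235)
```

```text
[np.float64(0.09924206778388792), np.float64(0.09932081502205693), np.float64(0.09942353651059957)]
xc,yc 0.0063288064388481585 -0.00125 tub [0.5457 0.0155 0.104 ]
TCP target [0.5458 0.0152]
[235, -0.044, 0.003, -0.0, 0.001, 235, -0.044, 0.003, -0.0, 0.001, 235, -0.043, 0.003, -0.0, 0.001, 235, -0.043, 0.003, -0.0, 0.001, 235, -0.043, 0.003, -0.0, 0.001]
[235, -0.043, 0.003, -0.0, 0.001, 235, -0.043, 0.003, -0.0, 0.001]
```

Request:
{"op": "move_arm", "data": {
  "deltas": [235, -0.03, 0.002, 0, 0.001, 235, -0.04, 0.003, 0, 0.001, 235, -0.043, 0.003, 0, 0.001, 235, -0.043, 0.003, 0, 0.001, 235, -0.043, 0.003, 0, 0.001]
}}

```text
time: 13.35
tool_pos: [0.5254, 0.1174, 0.3445]
tcp_rot: [[-0.112, 0.994, -0.002], [0.994, 0.112, -0.001], [-0.0, -0.002, -1.0]]
wrist_force: [1.8, 0.3, -3.6]
width: 0.0151
```

Request:
{"op": "move_arm", "data": {
  "deltas": [235, -0.043, 0.003, 0, 0.001, 235, -0.043, 0.003, 0, 0.001, 235, -0.018, 0.001, 0, 0, 235, 0, 0, 0, 0, 235, 0, 0, 0, 0]
}}

```text
time: 13.85
tool_pos: [0.544, 0.0165, 0.3446]
tcp_rot: [[-0.109, 0.994, -0.002], [0.994, 0.109, 0.0], [0.0, -0.002, -1.0]]
wrist_force: [-0.4, 0.3, -3.8]
width: 0.0149
```

Run:
```python
from h import *
s=bot.get_obs(); print(s["time"],s["tool_pos"],np.degrees(ang(s)),s["tcp_rot"][:,2],s["wrist_force"],s["moment"])
plan([.5458,.0152,.325],np.radians(6.16),1,235)
```

```text
13.85 [0.544  0.0165 0.3446] 6.259170223494236 [-0.0021  0.0002 -1.    ] [-0.4074  0.2827 -3.8129] [ 0.0472 -0.0133  0.0096]
[235, -0.001, 0.002, 0.02, 0.002]
```

Request:
{"op": "move_arm", "data": {
  "deltas": [235, -0.001, 0.0018, 0.01, 0.002, 235, 0, 0, 0.01, 0, 235, 0, 0, 0.006, 0, 235, 0, 0, 0, 0, 235, 0, 0, 0, 0]
}}

```text
time: 14.35
tool_pos: [0.5463, 0.0159, 0.3194]
tcp_rot: [[-0.108, 0.994, -0.001], [0.994, 0.108, -0.0], [-0.0, -0.001, -1.0]]
wrist_force: [0.2, -0.7, -3.0]
width: 0.0149
```

Run:
```python
from h import *
for i in range(1):
    s=bot.get_obs(); T=np.array(s["tool_pos"]);R=np.array(s["tcp_rot"]); print(s["time"],T,np.degrees(ang(s)),R[:,2],(T+R@[0,0,.18]),s["wrist_force"],s["joint_vel"])
plan([.5458,.0152,.3],np.radians(6.16),1,235)
_,im=shot("scene","sc4"); cv2.imwrite("pics/sc4.png",cv2.resize(im[120:270,180:350],None,fx=4,fy=4,interpolation=cv2.INTER_CUBIC))
```

```text
14.35 [0.5463 0.0159 0.3194] 6.210808739094007 [-0.0006 -0.0001 -1.    ] [0.5462 0.0159 0.1394] [ 0.157  -0.6601 -2.9763] [ 0.1242 -0.5134  0.1796 -0.4732 -0.0407  0.1369  0.0107]
[235, -0.001, -0.001, 0.019, 0.001]
```

Aligned within about half a millimetre; lower slowly, feeling for contact.

Request:
{"op": "move_arm", "data": {
  "deltas": [235, -0.0005, -0.0004, 0.003, 0.001, 235, 0, 0, 0.003, 0, 235, 0, 0, 0.003, 0, 235, 0, 0, 0.003, 0, 235, 0, 0, 0, 0]
}}

```text
time: 14.9
tool_pos: [0.5458, 0.0151, 0.3072]
tcp_rot: [[-0.107, 0.994, -0.001], [0.994, 0.107, -0.0], [0.0, -0.001, -1.0]]
wrist_force: [-0.3, 0.1, -3.0]
width: 0.0146
```

Request:
{"op": "move_arm", "data": {
  "deltas": [235, 0, 0, 0.003, 0, 235, 0, 0, 0.003, 0, 235, 0, 0, 0.003, 0, 235, 0, 0, 0.003, 0, 235, 0, 0, 0, 0]
}}

```text
time: 15.4
tool_pos: [0.5458, 0.0151, 0.2952]
tcp_rot: [[-0.107, 0.994, -0.001], [0.994, 0.107, -0.0], [-0.0, -0.001, -1.0]]
wrist_force: [-0.7, 0.1, -2.3]
width: 0.0149
```

Request:
{"op": "move_arm", "data": {
  "deltas": [235, 0, 0, 0.003, 0, 235, 0, 0, 0.002, 0, 235, 0, 0, 0.001, 0, 235, 0, 0, 0.001, 0, 235, 0, 0, 0, 0]
}}

```text
time: 15.9
tool_pos: [0.546, 0.0151, 0.2886]
tcp_rot: [[-0.107, 0.994, -0.0], [0.994, 0.107, -0.0], [-0.0, -0.0, -1.0]]
wrist_force: [0.0, -0.8, -2.2]
width: 0.0149
```

Request:
{"op": "move_arm", "data": {
  "deltas": [235, 0, 0, 0.001, 0, 235, 0, 0, 0.001, 0, 235, 0, 0, 0.0005, 0, 235, 0, 0, 0, 0]
}}

```text
time: 16.3
tool_pos: [0.546, 0.015, 0.2871]
tcp_rot: [[-0.107, 0.994, 0.001], [0.994, 0.107, 0.0], [0.0, 0.001, -1.0]]
wrist_force: [-3.0, 0.1, 8.7]
width: 0.0152
```

Request:
{"op": "move_arm", "data": {
  "deltas": [150, 0, 0, 0, 0, 110, 0, 0, 0, 0, 110, 0, 0, 0, 0, 110, 0, 0, -0.01, 0, 110, 0, 0, -0.03, 0]
}}

```text
time: 16.8
tool_pos: [0.5453, 0.0153, 0.3251]
tcp_rot: [[-0.107, 0.994, -0.005], [0.994, 0.107, -0.001], [-0.0, -0.005, -1.0]]
wrist_force: [-0.6, 0.2, 1.1]
width: 0.0487
```

Request:
{"op": "move_arm", "data": {
  "deltas": [110, 0, 0, -0.03, 0, 255, 0, 0, -0.03, 0, 255, 0, 0, 0, 0, 255, 0, 0, 0, 0],
  "grip_force": 20
}}

```text
time: 17.2
tool_pos: [0.546, 0.0151, 0.3872]
tcp_rot: [[-0.107, 0.994, 0.002], [0.994, 0.107, 0.0], [0.0, 0.002, -1.0]]
wrist_force: [-0.7, 0.6, -0.3]
width: 0.0052
```

Run:
```python
from h import *
s,im=shot("wrist","lid5"); print(s["time"],s["tool_pos"],np.degrees(ang(s)),s["width"],s["wrist_force"])
_,i2=shot("scene","sc5")
c=np.zeros((450,800,3),np.uint8); c[:390,:520]=cv2.resize(im,(520,390)); c[:280,520:]=cv2.resize(i2[140:250,210:320],(280,280),interpolation=cv2.INTER_CUBIC)
cv2.imwrite("pics/lid5b.png",c)
```

```text
17.2 [0.546  0.0151 0.3872] 6.141632498194663 0.005170531804274075 [-0.6742  0.6233 -0.33  ]
```

View pics/lid5b.png

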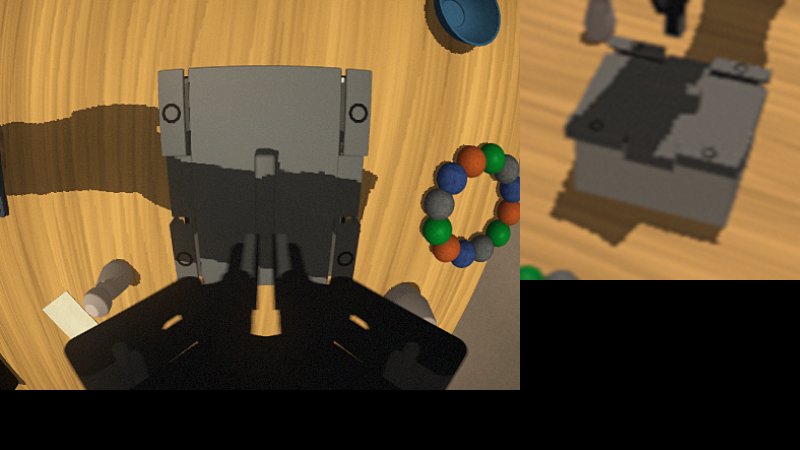

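Run:
```python
from h import *
s,_=load("lid5"); k=512/520
P=np.array([hit("wrist",(u+.5)*k-.5,(v+.5)*k-.5,.119,s) for u,v in[(171,113),(358,113),(345,259),(184,258)]])
print(P[:,:2],P.mean(0)); 
for i in range(4):
    d=P[(i+1)%4]-P[i];print(np.linalg.norm(d),np.degrees(np.arctan2(d[1],d[0])))
a=np.radians(6.16);ex=np.array([np.cos(a),np.sin(a)]);ey=np.array([-ex[1],ex[0]])
c=np.array([.5458,.0152])
for n,x,y in[("e0",-.075,-.0665),("e1",-.075,.0665),("e2",.075,-.0665),("e3",.075,.0665)]: print(n,c+x*ex+y*ey)
```

```text
[[ 0.4647  0.0737]
 [ 0.6144  0.0895]
 [ 0.6287 -0.0432]
 [ 0.4785 -0.0578]] [0.5466 0.0156 0.119 ]
0.15049964408758892 6.035991773013841
0.13347475088328092 -83.85138094595949
0.15093844466821155 -174.42349530435004
0.13226415699387145 95.96166746803267
e0 [ 0.4784 -0.059 ]
e1 [0.4641 0.0733]
e2 [ 0.6275 -0.0429]
e3 [0.6132 0.0894]
```

Request:
{"op": "move_arm", "data": {
  "deltas": [255, -0.033, -0.037, 0, 0, 255, -0.0335, -0.038, 0.01, 0, 255, 0, 0, 0.04, 0, 255, 0, 0, 0.03, 0, 255, 0, 0, 0, 0]
}}

```text
time: 17.8
tool_pos: [0.478, -0.0578, 0.3032]
tcp_rot: [[-0.106, 0.994, -0.007], [0.994, 0.106, -0.0], [0.001, -0.007, -1.0]]
wrist_force: [-0.5, -0.2, 0.5]
width: -0.0
```

Request:
{"op": "move_arm", "data": {
  "deltas": [255, 0, 0, 0.006, 0, 255, 0, 0, 0.003, 0, 255, 0, 0, 0.002, 0, 255, 0, 0, 0.002, 0, 255, 0, 0, 0, 0]
}}

```text
time: 18.3
tool_pos: [0.4797, -0.0578, 0.2938]
tcp_rot: [[-0.107, 0.994, 0.0], [0.994, 0.107, 0.0], [-0.0, 0.001, -1.0]]
wrist_force: [0.1, 0.6, -0.5]
width: 0.0003
```

Run:
```python
from h import *
s=bot.get_obs(); print(s["time"],s["tool_pos"],np.degrees(ang(s)),s["wrist_force"],s["width"])
plan([.4784,-.059,.3],np.radians(6.16),1,255)
```

```text
18.3 [ 0.4797 -0.0578  0.2938] 6.14589231283824 [ 0.1469  0.5617 -0.4691] 0.0002580559264157213
[255, -0.001, -0.001, -0.006, -0.0]
```

Request:
{"op": "move_arm", "data": {
  "deltas": [255, -0.001, -0.0013, 0, 0, 255, 0, 0, 0.001, 0, 255, 0, 0, 0.001, 0, 255, 0, 0, 0.001, 0, 255, 0, 0, 0.001, 0]
}}

```text
time: 18.8
tool_pos: [0.4776, -0.0592, 0.2896]
tcp_rot: [[-0.106, 0.994, -0.002], [0.994, 0.106, 0.0], [0.0, -0.002, -1.0]]
wrist_force: [-4.3, 0.1, 6.0]
width: 0.0
```

Request:
{"op": "move_arm", "data": {
  "deltas": [255, 0, 0, 0.001, 0, 255, 0, 0, 0.001, 0, 255, 0, 0, 0.001, 0, 255, 0, 0, 0.0005, 0, 255, 0, 0, 0.0005, 0]
}}

```text
time: 19.3
tool_pos: [0.4786, -0.0589, 0.2855]
tcp_rot: [[-0.107, 0.994, 0.0], [0.994, 0.107, -0.0], [-0.0, 0.0, -1.0]]
wrist_force: [-1.1, 0.1, 1.0]
width: -0.0002
```

Request:
{"op": "move_arm", "data": {
  "deltas": [255, 0, 0, 0.0005, 0, 255, 0, 0, 0.0005, 0, 255, 0, 0, 0.0005, 0, 255, 0, 0, 0.0005, 0, 255, 0, 0, 0.0005, 0]
}}

```text
time: 19.8
tool_pos: [0.4786, -0.059, 0.2831]
tcp_rot: [[-0.107, 0.994, 0.001], [0.994, 0.107, -0.0], [-0.0, 0.001, -1.0]]
wrist_force: [0.0, -0.9, 1.8]
width: -0.0
```

Request:
{"op": "move_arm", "data": {
  "deltas": [255, 0, 0, 0.0005, 0, 255, 0, 0, 0.0005, 0, 255, 0, 0, 0.0005, 0, 255, 0, 0, 0, 0]
}}

```text
time: 20.2
tool_pos: [0.4785, -0.059, 0.2815]
tcp_rot: [[-0.107, 0.994, 0.0], [0.994, 0.107, -0.0], [-0.0, 0.0, -1.0]]
wrist_force: [1.7, 0.3, 1.1]
width: -0.0001
```

Request:
{"op": "move_arm", "data": {
  "deltas": [255, 0, 0, 0.0005, 0, 255, 0, 0, 0.0005, 0, 255, 0, 0, 0.0003, 0, 255, 0, 0, 0, 0]
}}

```text
time: 20.6
tool_pos: [0.4784, -0.0591, 0.2814]
tcp_rot: [[-0.107, 0.994, 0.001], [0.994, 0.107, 0.001], [0.0, 0.001, -1.0]]
wrist_force: [-4.3, 1.5, 21.1]
width: -0.0005
```

Request:
{"op": "move_arm", "data": {
  "deltas": [255, 0, 0, -0.005, 0, 255, 0, 0, -0.025, 0, 255, 0.044, 0, 0, 0, 255, 0.044, 0, 0, 0, 255, 0.045, 0, 0, 0]
}}

```text
time: 21.1
tool_pos: [0.4637, 0.0742, 0.3103]
tcp_rot: [[-0.105, 0.994, -0.0], [0.994, 0.105, -0.0], [-0.0, -0.0, -1.0]]
wrist_force: [0.9, -0.2, 1.3]
width: 0.0003
```

Request:
{"op": "move_arm", "data": {
  "deltas": [255, 0, 0, 0.01, 0, 255, 0, 0, 0.005, 0, 255, 0, 0, 0, 0]
}}

```text
time: 21.4
tool_pos: [0.4639, 0.0722, 0.2945]
tcp_rot: [[-0.106, 0.994, -0.002], [0.994, 0.106, -0.001], [-0.001, -0.002, -1.0]]
wrist_force: [0.4, 0.3, 0.1]
width: 0.0001
```

Run:
```python
from h import *
s,im=shot("scene","sc6"); print(s["time"],s["tool_pos"],np.degrees(ang(s)),s["wrist_force"])
plan([.4641,.0733,.292],np.radians(6.16),1,255)
# Predict pixel of ring e0 flush/up
for z in(.108,.119): print(proj("scene",np.array([.4784,-.059,z])),proj("top",np.array([.4784,-.059,z])))
a=cv2.resize(im[150:230,225:315],(540,480),interpolation=cv2.INTER_CUBIC); cv2.imwrite("pics/sc6b.png",a)
```

```text
21.4 [0.4639 0.0722 0.2945] 6.0616295619056855 [0.3892 0.3053 0.1251]
[255, 0.001, 0.0, 0.003, -0.003]
(np.float64(254.78106102636113), np.float64(160.24067906874447)) (np.float64(268.4038022435918), np.float64(210.4472289047215))
(np.float64(254.84436638797322), np.float64(157.57560827370114)) (np.float64(268.4876040771593), np.float64(210.45774125378304))
```

View pics/sc6b.png

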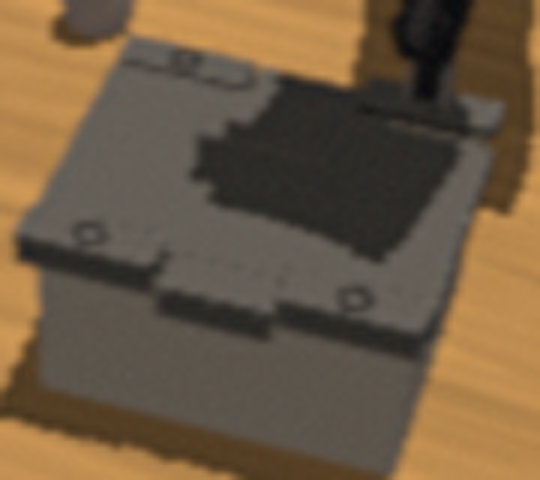

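Request:
{"op": "move_arm", "data": {
  "deltas": [255, 0.001, 0, 0.001, 0, 255, 0, 0, 0.001, 0, 255, 0, 0, 0.001, 0, 255, 0, 0, 0.001, 0, 255, 0, 0, 0.001, 0]
}}

```text
time: 21.95
tool_pos: [0.4639, 0.0737, 0.2904]
tcp_rot: [[-0.106, 0.994, -0.001], [0.994, 0.106, -0.0], [-0.0, -0.001, -1.0]]
wrist_force: [-3.0, -2.0, 7.6]
width: 0.0003
```

Request:
{"op": "move_arm", "data": {
  "deltas": [255, 0, 0, 0.001, 0, 255, 0, 0, 0.001, 0, 255, 0, 0, 0.001, 0, 255, 0, 0, 0.0005, 0, 255, 0, 0, 0.0005, 0]
}}

```text
time: 22.45
tool_pos: [0.464, 0.0742, 0.2862]
tcp_rot: [[-0.107, 0.994, -0.0], [0.994, 0.107, -0.0], [-0.0, -0.0, -1.0]]
wrist_force: [-0.9, -1.9, 1.8]
width: 0.0
```

Request:
{"op": "move_arm", "data": {
  "deltas": [255, 0, 0, 0.0005, 0, 255, 0, 0, 0.0005, 0, 255, 0, 0, 0.0005, 0, 255, 0, 0, 0.0005, 0, 255, 0, 0, 0.0005, 0]
}}

```text
time: 22.95
tool_pos: [0.4642, 0.0744, 0.2836]
tcp_rot: [[-0.107, 0.994, 0.0], [0.994, 0.107, 0.0], [0.0, 0.0, -1.0]]
wrist_force: [0.4, 0.3, -0.3]
width: 0.0001
```

Request:
{"op": "move_arm", "data": {
  "deltas": [255, 0, 0, 0.0005, 0, 255, 0, 0, 0.0005, 0, 255, 0, 0, 0.0005, 0, 255, 0, 0, 0.0005, 0, 255, 0, 0, 0.0005, 0]
}}

```text
time: 23.45
tool_pos: [0.4642, 0.0743, 0.2814]
tcp_rot: [[-0.107, 0.994, 0.0], [0.994, 0.107, 0.0], [0.0, 0.0, -1.0]]
wrist_force: [-2.6, 1.0, 14.9]
width: -0.0003
```

Run:
```python
from h import *
s=bot.get_obs(); print(s["time"],s["tool_pos"],s["wrist_force"])
```

```text
23.45 [0.4642 0.0743 0.2814] [-2.6115  1.0154 14.8803]
```

Request:
{"op": "move_arm", "data": {
  "deltas": [255, 0, 0, -0.005, 0, 255, 0, 0, -0.025, 0, 255, 0, 0.045, 0, 0, 255, 0, 0.045, 0, 0, 255, -0.001, 0.045, 0, 0]
}}

```text
time: 23.95
tool_pos: [0.5998, 0.088, 0.3118]
tcp_rot: [[-0.107, 0.994, 0.0], [0.994, 0.107, 0.0], [0.0, 0.0, -1.0]]
wrist_force: [0.6, -0.1, 0.2]
width: -0.0003
```

Request:
{"op": "move_arm", "data": {
  "deltas": [255, 0, 0.015, 0, 0, 255, 0, 0, 0.01, 0, 255, 0, 0, 0.005, 0, 255, 0, 0, 0, 0]
}}

```text
time: 24.35
tool_pos: [0.6118, 0.0891, 0.295]
tcp_rot: [[-0.107, 0.994, -0.003], [0.994, 0.107, -0.0], [-0.0, -0.003, -1.0]]
wrist_force: [0.3, -0.0, -0.5]
width: 0.0001
```

Run:
```python
from h import *
s=bot.get_obs(); print(s["time"],s["tool_pos"],np.degrees(ang(s)),s["wrist_force"])
plan([.6132,.0894,.292],np.radians(6.16),1,255)
```

```text
24.35 [0.6118 0.0891 0.295 ] 6.115471187006503 [ 0.3326 -0.0332 -0.5476]
[255, 0.0, 0.001, 0.003, -0.001]
```

Request:
{"op": "move_arm", "data": {
  "deltas": [255, 0, 0.001, 0.001, 0, 255, 0, 0, 0.001, 0, 255, 0, 0, 0.001, 0, 255, 0, 0, 0.001, 0, 255, 0, 0, 0.001, 0]
}}

```text
time: 24.85
tool_pos: [0.6144, 0.0893, 0.292]
tcp_rot: [[-0.107, 0.994, 0.001], [0.994, 0.107, 0.0], [0.0, 0.001, -1.0]]
wrist_force: [-2.3, 0.2, 11.4]
width: -0.0001
```

Request:
{"op": "move_arm", "data": {
  "deltas": [255, 0, 0, 0.001, 0, 255, 0, 0, 0.001, 0, 255, 0, 0, 0.001, 0, 255, 0, 0, 0.0005, 0, 255, 0, 0, 0.0005, 0]
}}

```text
time: 25.35
tool_pos: [0.6153, 0.089, 0.2884]
tcp_rot: [[-0.106, 0.994, 0.004], [0.994, 0.106, 0.0], [-0.0, 0.004, -1.0]]
wrist_force: [1.2, -1.4, 5.6]
width: 0.0001
```

Request:
{"op": "move_arm", "data": {
  "deltas": [255, 0, 0, 0.0005, 0, 255, 0, 0, 0.0005, 0, 255, 0, 0, 0.0005, 0, 255, 0, 0, 0.0005, 0, 255, 0, 0, 0.0005, 0]
}}

```text
time: 25.85
tool_pos: [0.6138, 0.0896, 0.2841]
tcp_rot: [[-0.107, 0.994, -0.002], [0.994, 0.107, -0.0], [0.0, -0.002, -1.0]]
wrist_force: [0.4, 0.3, 1.2]
width: 0.0001
```

Request:
{"op": "move_arm", "data": {
  "deltas": [255, 0, 0, 0.0005, 0, 255, 0, 0, 0.0005, 0, 255, 0, 0, 0.0005, 0, 255, 0, 0, 0.0005, 0, 255, 0, 0, 0, 0]
}}

```text
time: 26.35
tool_pos: [0.6142, 0.0894, 0.2826]
tcp_rot: [[-0.107, 0.994, -0.0], [0.994, 0.107, 0.0], [0.0, -0.0, -1.0]]
wrist_force: [-1.5, 0.4, 1.4]
width: 0.0002
```

Request:
{"op": "move_arm", "data": {
  "deltas": [255, 0, 0, 0.0005, 0, 255, 0, 0, 0.0005, 0, 255, 0, 0, 0.0005, 0, 255, 0, 0, 0.0003, 0, 255, 0, 0, 0, 0]
}}

```text
time: 26.85
tool_pos: [0.6143, 0.0893, 0.2816]
tcp_rot: [[-0.107, 0.994, 0.0], [0.994, 0.107, 0.0], [0.0, 0.0, -1.0]]
wrist_force: [-3.7, 0.4, 8.6]
width: 0.0002
```

Request:
{"op": "move_arm", "data": {
  "deltas": [255, 0, 0, 0.0005, 0, 255, 0, 0, 0, 0, 255, 0, 0, -0.005, 0, 255, 0, 0, -0.025, 0, 255, -0.044, 0, 0, 0]
}}

```text
time: 27.35
tool_pos: [0.62, 0.0521, 0.3124]
tcp_rot: [[-0.117, 0.993, 0.003], [0.993, 0.117, 0.005], [0.004, 0.004, -1.0]]
wrist_force: [1.4, -0.2, -0.3]
width: -0.0003
```

Request:
{"op": "move_arm", "data": {
  "deltas": [255, -0.044, 0, 0, 0, 255, -0.045, -0.0005, 0, 0, 255, 0, 0, 0.01, 0, 255, 0, 0, 0.005, 0, 255, 0, 0, 0, 0]
}}

```text
time: 27.85
tool_pos: [0.6279, -0.0417, 0.2944]
tcp_rot: [[-0.108, 0.994, -0.002], [0.994, 0.108, 0.001], [0.001, -0.002, -1.0]]
wrist_force: [0.4, 0.3, 0.1]
width: 0.0
```

Run:
```python
from h import *
s=bot.get_obs(); print(s["time"],s["tool_pos"],np.degrees(ang(s)),s["wrist_force"])
plan([.6275,-.0429,.292],np.radians(6.16),1,255)
```

```text
27.85 [ 0.6279 -0.0417  0.2944] 6.1944385521188945 [0.4497 0.3088 0.1333]
[255, -0.001, -0.0, 0.002, 0.001]
```

Request:
{"op": "move_arm", "data": {
  "deltas": [255, -0.001, 0, 0.001, 0, 255, 0, 0, 0.001, 0, 255, 0, 0, 0.001, 0, 255, 0, 0, 0.001, 0, 255, 0, 0, 0.001, 0]
}}

```text
time: 28.35
tool_pos: [0.6285, -0.0432, 0.2916]
tcp_rot: [[-0.108, 0.994, 0.002], [0.994, 0.108, 0.001], [0.001, 0.002, -1.0]]
wrist_force: [-2.8, 3.0, 13.1]
width: 0.0005
```

Request:
{"op": "move_arm", "data": {
  "deltas": [255, 0, 0, 0.001, 0, 255, 0, 0, 0.001, 0, 255, 0, 0, 0.001, 0, 255, 0, 0, 0.0005, 0, 255, 0, 0, 0.0005, 0]
}}

```text
time: 28.85
tool_pos: [0.6288, -0.043, 0.2872]
tcp_rot: [[-0.108, 0.994, 0.002], [0.994, 0.108, 0.001], [0.001, 0.002, -1.0]]
wrist_force: [1.4, 2.3, 3.8]
width: -0.0
```

Request:
{"op": "move_arm", "data": {
  "deltas": [255, 0, 0, 0.0005, 0, 255, 0, 0, 0.0005, 0, 255, 0, 0, 0.0005, 0, 255, 0, 0, 0.0005, 0, 255, 0, 0, 0.0005, 0]
}}

```text
time: 29.35
tool_pos: [0.6279, -0.0442, 0.2835]
tcp_rot: [[-0.106, 0.994, -0.001], [0.994, 0.106, -0.0], [-0.0, -0.001, -1.0]]
wrist_force: [0.0, 0.3, 0.1]
width: -0.0003
```

Request:
{"op": "move_arm", "data": {
  "deltas": [255, 0, 0, 0.0005, 0, 255, 0, 0, 0.0005, 0, 255, 0, 0, 0.0005, 0, 255, 0, 0, 0.0005, 0, 255, 0, 0, 0, 0]
}}

```text
time: 29.85
tool_pos: [0.6281, -0.044, 0.2819]
tcp_rot: [[-0.107, 0.994, -0.0], [0.994, 0.107, -0.0], [-0.0, -0.0, -1.0]]
wrist_force: [-0.5, -1.1, 1.7]
width: -0.0003
```

Finish the bottoming press, then retreat and check all four.

Request:
{"op": "move_arm", "data": {
  "deltas": [255, 0, 0, 0.0005, 0, 255, 0, 0, 0.0005, 0, 255, 0, 0, 0.0003, 0, 255, 0, 0, 0, 0]
}}

```text
time: 30.25
tool_pos: [0.6281, -0.0441, 0.2816]
tcp_rot: [[-0.107, 0.994, 0.001], [0.994, 0.107, 0.0], [0.0, 0.001, -1.0]]
wrist_force: [-3.2, 0.5, 9.5]
width: 0.0
```

Request:
{"op": "move_arm", "data": {
  "deltas": [255, 0, 0, -0.005, 0, 255, 0, 0, -0.025, 0, 255, 0.02, -0.02, -0.045, 0, 255, 0.03, -0.03, -0.045, 0, 255, 0.02, -0.03, 0, 0]
}}

```text
time: 30.75
tool_pos: [0.5496, 0.0116, 0.3936]
tcp_rot: [[-0.107, 0.994, 0.008], [0.994, 0.107, 0.001], [0.0, 0.008, -1.0]]
wrist_force: [0.6, 0.0, 0.3]
width: 0.0002
```

Request:
{"op": "move_arm", "data": {
  "deltas": [255, 0, 0, 0, 0, 255, 0, 0, 0, 0]
}}

```text
time: 30.95
tool_pos: [0.5485, 0.0116, 0.3898]
tcp_rot: [[-0.108, 0.994, 0.001], [0.994, 0.108, 0.001], [0.0, 0.001, -1.0]]
wrist_force: [0.0, -0.2, 0.9]
width: -0.0003
```

Run:
```python
from h import *
s,im=shot("wrist","end"); print(s["time"],s["tool_pos"],s["wrist_force"])
_,i2=shot("scene","sce")
a=np.radians(6.16);ex=np.array([np.cos(a),np.sin(a)]);ey=np.array([-ex[1],ex[0]])
for x,y in[(-.075,-.0665),(-.075,.0665),(.075,-.0665),(.075,.0665)]:
    for z in(.108,.119):
        u,v=proj("scene",np.array([*(np.array([.5458,.0152])+x*ex+y*ey),z])); print((x,y,z),"crop px",(u-225)*4.44,(v-150)*4.44)
c=np.zeros((400,800,3),np.uint8); c[:300,:400]=cv2.resize(im,(400,300)); c[:400,400:]=cv2.resize(i2[150:240,225:315],(400,400),interpolation=cv2.INTER_CUBIC)
cv2.imwrite("pics/end.png",c)
```

```text
30.95 [0.5485 0.0116 0.3898] [ 0.0152 -0.1522  0.9124]
(-0.075, -0.0665, 0.108) crop px 132.29159239823872 45.45711415498893
(-0.075, -0.0665, 0.119) crop px 132.5730723494449 33.62422325053847
(-0.075, 0.0665, 0.108) crop px 312.9210629623305 85.85788482215644
(-0.075, 0.0665, 0.119) crop px 314.38974531685454 74.0057475872622
(0.075, -0.0665, 0.108) crop px 61.83884564984764 185.02833156557918
(0.075, -0.0665, 0.119) crop px 61.65535654923202 173.09046443386745
(0.075, 0.0665, 0.108) crop px 257.386103812651 232.80267371039403
(0.075, 0.0665, 0.119) crop px 258.5951124907776 220.8937036095766
```

View pics/end.png

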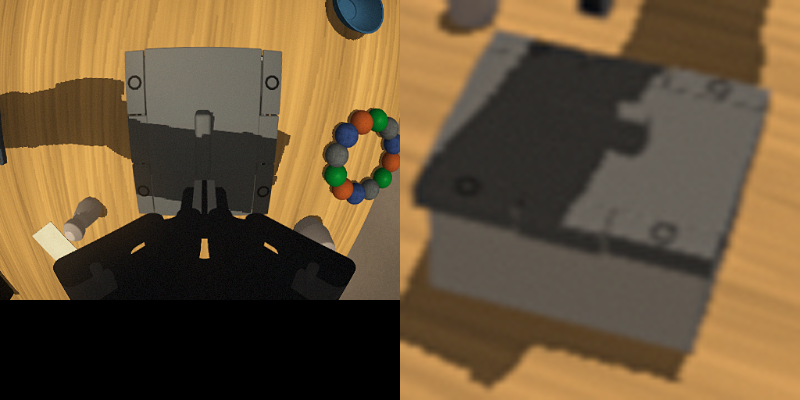

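```bash
python3 -c "
from rig import sign_off
print(sign_off())"
```

```text
the job is handed in; nothing more can be done
None
```

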